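# Sort the loose stationery back into its holders on the library desk

## Robot

A 7-joint arm with a two-finger parallel gripper is mounted at the origin on a cart in front of the work surface, level with it; the furniture and walls round the work are solid. World frame = base frame: x ahead of the robot, y to its left, z up, the work surface at z = 0. Lengths are in m, angles in rad, forces in N, time in s.
With the tool pointing down it reaches from about 0.35 to 0.9 m from the base axis. Payload 8.1 kg.
Tool frame: the origin (TCP) lies midway between the tips of the shut fingers; the grasp point (between the pads) lies 19 mm behind it; z points along the fingers, y is the line along which they close (so a half turn about z gives the same grasp; the last joint's range is limited). The gripper opens to 92 mm and grips with 3 to 60 N. Pads are 19 mm wide; open, the fingers measure 130 mm over their backs; the gripper's body (75 mm by 190 mm) begins 47 mm behind the grasp point.
Start: joints at [1.19, 0.434, 0.025, 1.573, -0.012, 1.134, -0.075], TCP at [0.171, -0.601, 0.227] pointing down, gripper open.
Joint ranges: [-2.62, 2.62], [-0.44, 2.09], [-1.27, 1.32], [0.08, 2.57], [-1.32, 4.46], [0.12, 2], [-2.74, 2.74]. Speed limits (rad/s): [2.22, 2.22, 3.01, 3.01, 3.14, 3.14, 3.14].

## Interface

Orientations are given as a rotation vector (axis times angle).
In Python, from cell import arm gives the robot as it stands.
- The arm moves only by the tool carry_out, never from a script. Its arguments are lists of equal length, an entry for each row: "claw": the finger opening in cm, from 0 to 9.18; "delta_pos": the shift along the tool's x, y, z in cm, a list of three; "angular": the turn, a rotation vector about the tool's x, y, z in rad, a list of three. In form: {"claw": [claw, ...], "delta_pos": [[dx, dy, dz], ...], "angular": [[ax, ay, az], ...]}. A call has 1 to 20 rows; each row shifts and turns the commanded pose from where the row before left it, along the tool's axes as they then stand; what a row does not reach is not made up. A row lasts 1/10 s, in which the tool goes at most 50 mm and 8.59 degrees, less where a joint would pass 70% of its speed; a pose out of reach is approached as far as the arm can. A call with a gripper value outside its range is refused whole. The fingers move at their own pace and stop on an object; "force" is the grip in N (left out, the last holds). Time passes only in rows, so rows that do not move let the fingers close. It gives the time, the measured TCP pose, the force, the opening and the grip force at its end, in the units of the state.
- arm.observe(): the state, without advancing time (a new reading comes with each control period).
- arm.get_image(name): name is "side" or "top" or "wrist"; returns a dict with "frame" (480x640x3 uint8, red, green, blue), "mtx" (3x3 intrinsics, pixels), "T" (4x4, takes a point from camera to world coordinates). Camera axes: x right, y down, z forward; pixel columns grow to the right and rows downward; lengths in m; the calibration is good to about 2 mm. A picture is of the moment at which its call begins. There is no depth.
- arm.sign_off(): hands the job in; it is judged then, once.
Trained networks look in a picture, given as the dict that the camera call returned (one of the last four; its "shot" number tells which), for a name from the list of things; names that differ only in an ending like _2 or _b are one class to them, and where a whole thing is asked for, a point or a joint stands for the part that bears it (a point fixed in the world has none). Each returns a list of dicts, best first, with "conf" (0 to 1); they miss things now and then, are a little off and sometimes report something else, mostly with a low value. They report only what shows in the picture. A call takes as long as a camera call.
- arm.look_for(label, picture): "centre" ([column, row] as shares, 0 to 1, of the picture: columns of its width, rows of its height, amid what is visible of it).
- arm.trace(label, picture): "region" (480x640 bool, what is visible of it) and "centre" ([column, row] as shares, 0 to 1, of the picture: columns of its width, rows of its height, amid what is visible of it).
- arm.place_of(label, picture): "centre" ([column, row] as shares, 0 to 1, of the picture: columns of its width, rows of its height: a listed point, or the origin of a listed thing).
The state is a dict: "clock": time; "joints": joint angles; "dq": joint speeds; "joint_efforts": joint torques, N m; "position": TCP position; "ee_rot": TCP orientation; "force": force on the tool from outside, world axes, zero at the start; "ft_torque": the same for the moment, N m; "width": opening from 0.0 (shut) to 1.0 (fully open); "gripper_force": force on a finger pad.
Only numpy, scipy, OpenCV 4.12 (cv2) and the standard library are available. Lean on these libraries where they do the work, as an engineer would, in place of code of your own. Each camera call takes 0.05 s, during which the arm holds its last target. There are 200 camera calls.

## Task

Sort the loose stationery on the desk back to where each kind belongs: the small note pad lying flat inside the note holder with the four raised corners, the eraser flat inside the little tray with the closed ends, the label roll down over the post of the spindle, and the date stamp standing upright in the middle of the closed ink pad, its long side along the pad's. Let go of everything and leave it at rest; the holders stand in different places each time.

Things in the scene. Friction and masses are not known exactly. Their poses are not given: they have to be found in the camera images.
- note_pad: Small block of sticky notes (pink paper), 39 (x) x 51 (y) x 14 mm high, lying flat. Origin: centre of its underside; y along its long side, z up. Loose, light. Goes into note_holder.
- eraser: Eraser in a sleeve, 23 (x) x 52 (y) x 13 mm high, lying flat. Origin: centre of its underside; y along its long side, z up. Loose, light. Goes into eraser_tray.
- label_roll: White roll of labels lying flat like a ring, outside diameter 68 mm, 30 mm high, hole about 30 mm wide right through. Origin: centre of its underside, on the axis of the hole; z up. Loose, about 0.12 kg. Can be gripped across its outside from above. Goes over the post of spindle.
- date_stamp: Standing date stamp, 113 mm tall, the only tall thing: foot frame 26 (x) x 51 (y) mm, 43 mm high, a thin neck, and a brown round handle 26 mm in diameter from 57 to 113 mm up (grip here; it does not slide). Origin: centre of its underside; y along the foot's long side, z up. Loose, 0.11 kg. Goes on ink_pad. Once there it can be in the way of a gripper working low beside it.
- note_holder: Fixed tray for the note pad, 63 (x) x 75 (y) mm outside, 57 x 69 mm inside; grey floor 3 mm thick, four black raised corners 12 mm high in all and 3 mm thick, with gaps for the fingers in the middle of every side (35 mm wide in the long sides, 33 mm in the short). Origin: centre of its underside, on the desk; y along its long side, z up.
- eraser_tray: Fixed narrow tray for the eraser, 47 (x) x 78 (y) mm outside, 41 x 72 mm inside; grey floor 3 mm thick, black rims 12 mm high in all and 3 mm thick, closed at both short ends, with a 46 mm gap for the fingers in the middle of each long side. Origin: centre of its underside, on the desk; y along its long side, z up.
- spindle: Fixed steel spindle for the label roll: a round foot 66 mm in diameter and 5 mm thick with an upright post in the middle, 14 mm in diameter, its tapered top 40 mm above the desk. The seated roll rests on the foot, 5 mm above the desk. Origin: centre of its underside, on the desk; z up.
- ink_pad: Fixed dark ink pad tin with its flat lid closed, 73 (x) x 110 (y) mm, its top 17 mm above the desk. Origin: centre of its underside, on the desk; y along its long side, z up.
- twin_arm: Fixed black monitor arm with two screens (origin at its clamp, not useful). Small screen stands on the desk line from (0.16, 0.14) to (0.58, -0.10), top 0.335 m; the big one goes from there to the right and back, top 0.385 m. Straight arm links, 0.1 to 0.33 m up, run from (0.42, 0.15) to (0.58, 0.40), and from there back to (0.73, 0.27); one more behind x = 0.74, right of y = 0. Do not hit it.
- crossing (a point): Point in free space 0.46 m above the desk, between the small screen and the links: cross at this height. Below it lie the note pad and eraser, and beyond them the row of holders (long sides roughly along x, so let fingers close along y). The roll and the stamp start across the links by the left desk edge, where a gripper fits if its fingers close along the link, 1.1 rad from x to y.

How it is judged:
By the outcome, as a careful person would: the job done as asked, in the order asked, and still so for the second after the job is handed in, with the robot touching nothing.
It also fails if it takes over 118 s, if anything falls off the work surface, if the arm or the gripper's body presses on something with over 40 N, if the wrist force passes 120 N, or if a joint passes its speed limit or range.

## Working session

There is one attempt and no reset: what is moved stays moved. The work goes in short steps, Python scripts to look and compute and a tool call to move; the robot and the scene stay as the last step left them, time stands still between calls to the robot, and variables do not carry over. Pictures are saved under pics/ and viewed, at most 14 in all, crops included, and the job is handed in when it is done.

Besides the shell and the picture viewer there is one more tool, called after "Request:" in YAML: its name, and indented under it one key for each argument. carry_out: Moves the arm, as the interface text tells. Its arguments: {"type":"object","properties":{"claw":{"type":"array","items":{"type":"number"}},"delta_pos":{"type":"array","items":{"type":"array","items":{"type":"number"}}},"angular":{"type":"array","items":{"type":"array","items":{"type":"number"}}},"force":{"type":"number"}},"required":["claw","delta_pos","angular"]}

```bash
mkdir -p pics; ls; python3 - <<'E'
from cell import arm
import cv2, numpy as np
s=arm.observe()
print({k:np.round(v,3) for k,v in s.items()})
for n in("top","side"):
    p=arm.get_image(n); cv2.imwrite(f"pics/{n}0.png",p["frame"][:,:,::-1]); print(n,p["mtx"].tolist(),np.round(p["T"],3).tolist())
    for l in("note_pad","eraser","label_roll","date_stamp","note_holder","eraser_tray","spindle","ink_pad"):
        r=arm.place_of(l,p)
        K=p["mtx"];T=p["T"]
        for q in r[:2]:
            u=np.array(q["centre"])*[640,480]
            d=T[:3,:3]@np.linalg.solve(K,[*u,1]); o=T[:3,3]
            print(l,round(q["conf"],2),u.round(),(o-d*o[2]/d[2]).round(4))
E
```

```text
pics
{'clock': np.float64(0.0), 'joints': array([ 1.19 ,  0.435,  0.025,  1.574, -0.012,  1.134, -0.075]), 'dq': array([ 0.002,  0.001, -0.001,  0.   ,  0.   ,  0.   , -0.001]), 'joint_efforts': array([-0.0000e+00, -6.6785e+01,  9.8500e-01, -3.1446e+01, -6.0000e-02,
        4.3000e-02,  0.0000e+00]), 'position': array([ 0.171, -0.601,  0.226]), 'ee_rot': array([-3.11e+00, -4.35e-01,  1.00e-03]), 'force': array([-0.674, -0.147,  0.687]), 'ft_torque': array([ 0.03 ,  0.04 , -0.052]), 'gripper_force': np.float64(0.0), 'width': np.float64(1.0)}
top [[536.5255887325958, 0.0, 322.5277993255708], [0.0, 536.5255887325958, 235.43553605135068], [0.0, 0.0, 1.0]] [[-0.011, -0.996, 0.086, 0.406], [-1.0, 0.011, 0.008, 0.145], [-0.009, -0.086, -0.996, 1.669], [0.0, 0.0, 0.0, 1.0]]
note_pad 0.52 [329. 226.] [0.5804 0.1375 0.    ]
eraser 0.4 [347. 226.] [0.5794 0.0807 0.    ]
label_roll 0.83 [286. 289.] [0.3865 0.2731 0.    ]
label_roll 0.33 [375. 195.] [ 0.6755 -0.0089  0.    ]
date_stamp 0.51 [242. 266.] [0.4568 0.4088 0.    ]
note_holder 0.91 [346. 198.] [0.6687 0.0844 0.    ]
eraser_tray 0.84 [31
[... 163 characters left out ...]
3 -0.017   0.    ]
side [[602.1037519314564, 0.0, 325.5906065744053], [0.0, 602.1037519314564, 255.9544158066052], [0.0, 0.0, 1.0]] [[-0.674, 0.413, -0.612, 1.363], [0.738, 0.398, -0.544, 0.888], [0.019, -0.819, -0.574, 0.984], [0.0, 0.0, 0.0, 1.0]]
note_pad 0.48 [308. 330.] [0.574  0.1339 0.    ]
eraser 0.7 [289. 322.] [0.5859 0.0808 0.    ]
eraser 0.38 [267. 339.] [0.6627 0.0841 0.    ]
label_roll 0.85 [400. 318.] [ 0.3837  0.2691 -0.    ]
date_stamp 0.73 [432. 360.] [ 0.4507  0.4116 -0.    ]
date_stamp 0.57 [244. 323.] [0.6614 0.0021 0.    ]
spindle 0.92 [222. 312.] [ 0.6731 -0.0675  0.    ]
ink_pad 0.88 [242. 327.] [0.6765 0.0095 0.    ]
ink_pad 0.51 [293. 143.] [-0.1635 -0.6529  0.    ]
```

```bash
python3 - <<'E'
import cv2
a=cv2.imread("pics/top0.png")[140:320,180:440]; cv2.imwrite("pics/topc.png",cv2.resize(a,None,fx=3,fy=3,interpolation=2))
a=cv2.imread("pics/side0.png"); cv2.imwrite("pics/sidec.png",cv2.resize(a[240:420,180:460],None,fx=2.8,fy=2.8,interpolation=2))
E
```

```text
(no output)
```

View pics/topc.png

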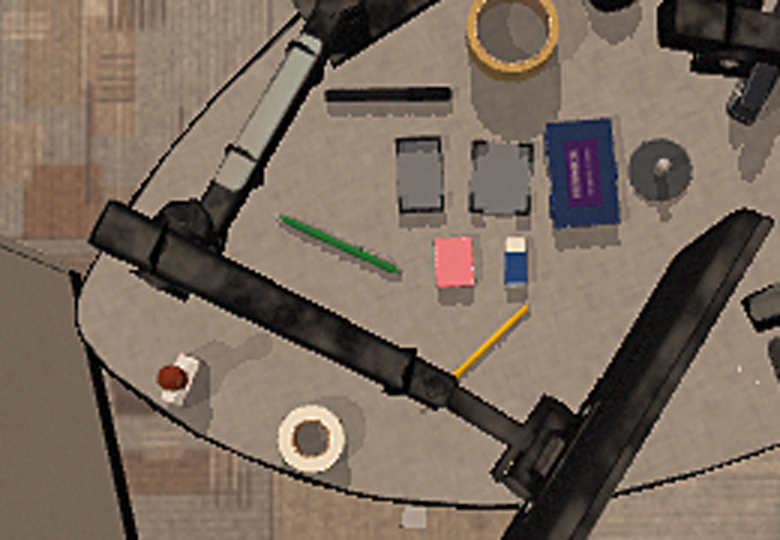

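View pics/sidec.png

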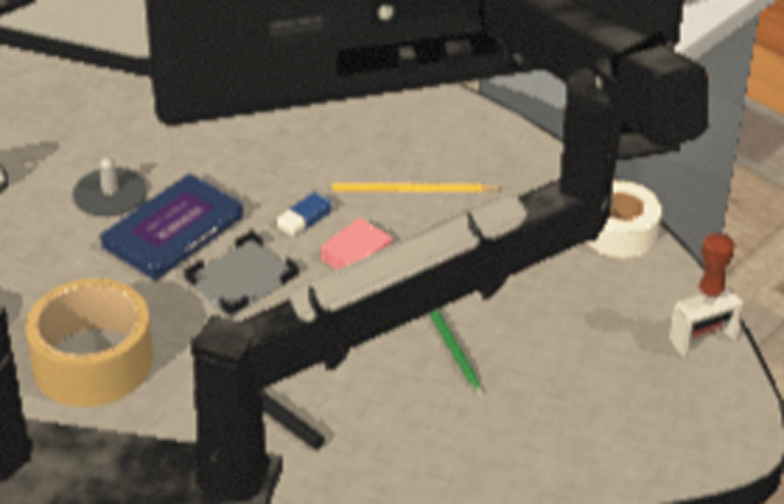

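View pics/side0.png

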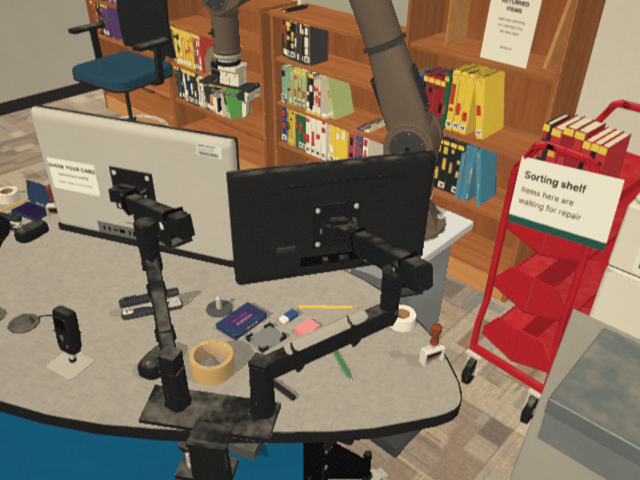

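The top view shows the tray at (320,198), the holder at (347,199), the ink pad at (375,199), the spindle at (400,197), the pink pad at (331,227), the eraser at (352,227), the roll at (284,286) and the stamp at about (240,266). The side view agrees.

```bash
cat > h.py <<'E'
from cell import arm
import cv2, numpy as np
from scipy.spatial.transform import Rotation as R
H=dict(note_pad=.014,eraser=.013,label_roll=.03,date_stamp=.043,note_holder=.006,eraser_tray=.006,spindle=.005,ink_pad=.017)
def ground(p,uv,z):
    uv=np.atleast_2d(np.asarray(uv,float)); K=p["mtx"];T=p["T"]
    d=(T[:3,:3]@np.linalg.solve(K,np.c_[uv,np.ones(len(uv))].T)).T; o=T[:3,3]
    return (o+d*((z-o[2])/d[:,2])[:,None])[:,:2]
def rect(p,l,z=None,minconf=.3):
    z=H[l] if z is None else z; out=[]
    for q in arm.trace(l,p)[:2]:
        if q["conf"]<minconf: continue
        m=q["region"].astype(np.uint8)
        c=max(cv2.findContours(m,0,1)[0],key=len)[:,0,:]
        g=ground(p,c,z)*1000
        (cx,cy),(w,h),a=cv2.minAreaRect(g.astype(np.float32))
        if w>h: w,h,a=h,w,a+90     # h is long side
        yaw=(a+90)%180             # direction of long side, deg from x
        out.append((l,round(q["conf"],2),"px",(np.array(q["centre"])*[640,480]).round(1).tolist(),"c",round(cx,1),round(cy,1),"wh",round(w,1),round(h,1),"yaw",round(yaw if yaw<135 else yaw-180,1)))
    return out
def snap(n,f=None):
    p=arm.get_image(n)
    if f: cv2.imwrite(f"pics/{f}.png",p["frame"][:,:,::-1])
    return p
E
python3 - <<'E'
from h import *
p=snap("top","top1")
for l in H:
    for r in rect(p,l): print(*r)
E
```

```text
note_pad 0.53 px [330.9, 226.2] c 575.4 132.1 wh 37.2 49.9 yaw -0.7
eraser 0.51 px [350.3, 227.2] c 574.8 68.5 wh 21.7 49.9 yaw -0.9
label_roll 0.64 px [280.3, 285.8] c 395.0 279.0 wh 64.0 66.8 yaw -0.4
date_stamp 0.46 px [239.5, 263.5] c 458.8 415.0 wh 30.3 48.7 yaw -22.7
note_holder 0.86 px [349.1, 199.6] c 663.3 82.7 wh 63.3 74.5 yaw -4.3
eraser_tray 0.55 px [320.0, 197.3] c 669.5 166.9 wh 47.0 79.1 yaw -0.5
spindle 0.83 px [399.3, 197.0] c 669.8 -83.5 wh 59.6 60.1 yaw -0.7
ink_pad 0.9 px [376.8, 199.3] c 666.7 -1.7 wh 71.2 111.6 yaw 2.2
```

View pics/top0.png

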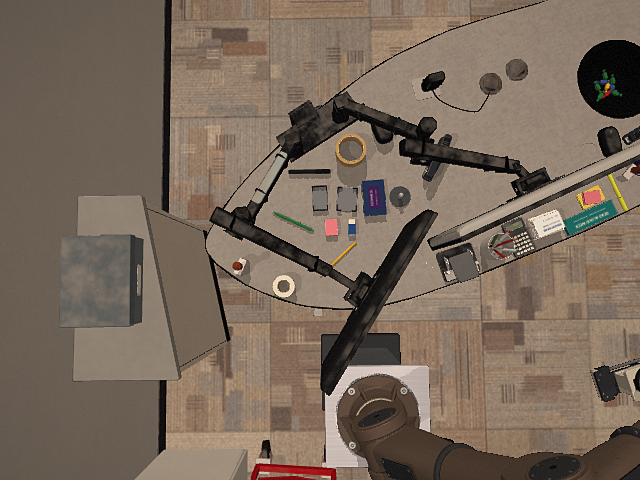

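Request:
carry_out:
  claw: [9, 9, 9, 9, 9, 9]
  delta_pos:
    - [0, 0, -4.5]
    - [0, 0, -4.5]
    - [0, 0, -4.5]
    - [0, 0, -4.5]
    - [0, 0, -4.5]
    - [0, 0, -3.5]
  angular:
    - [0, 0, 0]
    - [0, 0, 0]
    - [0, 0, 0]
    - [0, 0, 0]
    - [0, 0, 0]
    - [0, 0, 0]

```text
clock: 1.95
position: [0.1713, -0.6009, 0.49]
ee_rot: [3.109, 0.434, 0.001]
force: [0.4, -0.4, -0.0]
width: 0.981
gripper_force: 0.0
```

Wide top view: the big screen runs right of (430,240), clear of the spindle, and the links enclose the work area. I'm crossing now.

Request:
carry_out:
  claw: [9, 9, 9, 9, 9, 9, 9, 9, 9, 9, 9, 9, 9, 9, 9, 9, 9, 9, 9, 9]
  delta_pos:
    - [3, -2.8, 0]
    - [3, -2.8, 0]
    - [3, -2.8, 0]
    - [3, -2.8, 0]
    - [3, -2.8, 0]
    - [3, -2.8, 0]
    - [3, -2.8, 0]
    - [3, -2.8, 0]
    - [3, -2.8, 0]
    - [3, -2.8, 0]
    - [3, -2.8, 0]
    - [3, -2.8, 0]
    - [3, -2.8, 0]
    - [3, -2.8, 0]
    - [3, -2.8, 0]
    - [3, -2.8, 0]
    - [3, -2.8, 0]
    - [3, -2.8, 0]
    - [3, -2.8, 0]
    - [3, -2.8, 0]
  angular:
    - [0, 0, 0]
    - [0, 0, 0]
    - [0, 0, 0]
    - [0, 0, 0]
    - [0, 0, 0]
    - [0, 0, 0]
    - [0, 0, 0]
    - [0, 0, 0]
    - [0, 0, 0]
    - [0, 0, 0]
    - [0, 0, 0]
    - [0, 0, 0]
    - [0, 0, 0]
    - [0, 0, 0]
    - [0, 0, 0]
    - [0, 0, 0]
    - [0, 0, 0]
    - [0, 0, 0]
    - [0, 0, 0]
    - [0, 0, 0]

```text
clock: 3.95
position: [0.5956, 0.1033, 0.4868]
ee_rot: [3.111, 0.434, 0.0]
force: [1.2, -0.3, 0.9]
width: 0.98
gripper_force: 0.0
```

Request:
carry_out:
  claw: [9, 9, 9]
  delta_pos:
    - [0, 0, 0]
    - [0, 0, 0]
    - [0, 0, 0]
  angular:
    - [0, 0, 0.14]
    - [0, 0, 0.138]
    - [0, 0, 0]

```text
clock: 4.25
position: [0.595, 0.1023, 0.4865]
ee_rot: [3.141, -0.003, -0.001]
force: [-0.4, 0.3, -0.2]
width: 0.983
gripper_force: 0.0
```

```bash
python3 - <<'E'
from h import *
s=arm.observe(); print(s["clock"],s["position"].round(4),R.from_rotvec(s["ee_rot"]).as_matrix().round(3).tolist(),s["joints"].round(2))
p=snap("wrist","w1"); print(p["mtx"].round().tolist(),p["T"].round(3).tolist())
for l in H:
    for r in rect(p,l): print(*r)
E
```

```text
4.25 [0.595  0.1023 0.4865] [[1.0, -0.002, -0.0], [-0.002, -1.0, -0.0], [-0.0, 0.0, -1.0]] [ 0.02  0.36 -0.45  1.09  0.16  1.73 -1.96]
[[374.0, 0.0, 318.0], [0.0, 374.0, 238.0], [0.0, 0.0, 1.0]] [[-0.003, -0.955, -0.298, 0.675], [-1.0, 0.003, 0.001, 0.102], [-0.001, 0.298, -0.955, 0.645], [0.0, 0.0, 0.0, 1.0]]
eraser 0.69 px [225.9, 266.7] c 421.2 274.6 wh 30.4 57.7 yaw 71.0
eraser 0.59 px [338.5, 182.3] c 576.7 70.1 wh 25.4 52.5 yaw -0.2
label_roll 0.65 px [222.3, 266.1] c 426.8 271.4 wh 28.5 53.3 yaw 79.5
date_stamp 0.81 px [144.3, 244.0] c 480.8 397.8 wh 27.1 41.9 yaw -39.2
note_holder 0.68 px [330.3, 128.1] c 664.9 83.4 wh 65.5 74.9 yaw -2.9
eraser_tray 0.98 px [276.1, 125.8] c 670.1 168.0 wh 47.9 80.1 yaw 2.3
eraser_tray 0.66 px [380.3, 124.7] c 667.4 -1.5 wh 73.0 111.9 yaw 3.6
spindle 0.79 px [428.1, 122.3] c 671.6 -82.2 wh 64.0 65.4 yaw 47.9
ink_pad 0.84 px [381.6, 123.2] c 667.7 -0.6 wh 73.3 109.9 yaw 3.6
```

View pics/w1.png

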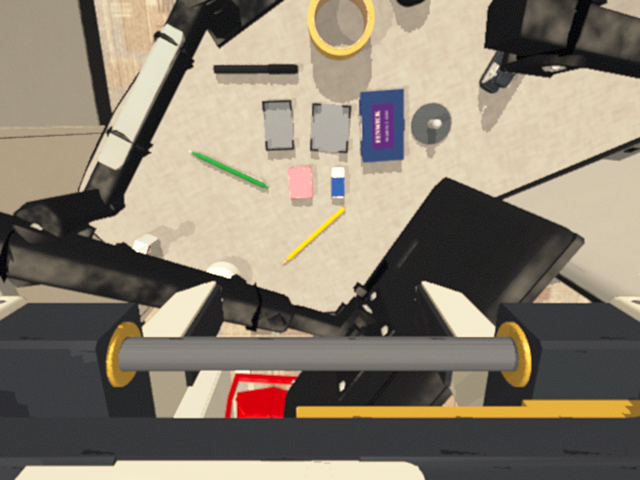

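Wrist view from the crossing: the holders lie at row 125 (tray 278, holder 330, ink pad 382, spindle 430), the pad at (300,182) and the eraser at (338,182). All agree with the top camera. Next I descend over the note pad.

Request:
carry_out:
  claw: [5.2, 5.2, 5.2, 5.2, 5.2, 5.2, 5.2, 5.2]
  delta_pos:
    - [-1, -1.5, 4]
    - [-1, -1.5, 4]
    - [0, 0, 4.5]
    - [0, 0, 4.5]
    - [0, 0, 4.5]
    - [0, 0, 4.5]
    - [0, 0, 4.5]
    - [0, 0, 0]
  angular:
    - [0, 0, 0]
    - [0, 0, 0]
    - [0, 0, 0]
    - [0, 0, 0]
    - [0, 0, 0]
    - [0, 0, 0]
    - [0, 0, 0]
    - [0, 0, 0]

```text
clock: 5.5
position: [0.5712, 0.1302, 0.1762]
ee_rot: [3.139, 0.0, -0.016]
force: [-1.0, 0.7, -0.4]
width: 0.567
gripper_force: 0.0
```

```bash
python3 - <<'E'
from h import *
s=arm.observe(); print(s["clock"],s["position"].round(4),s["ee_rot"].round(3),s["width"])
p=snap("wrist","w2")
for l in H:
    for r in rect(p,l): print(*r)
E
```

```text
5.5 [0.5712 0.1302 0.1762] [ 3.139  0.    -0.016] 0.5671301278685442
note_pad 0.95 px [315.1, 206.0] c 578.1 133.6 wh 40.4 53.8 yaw 3.3
eraser 0.91 px [385.9, 206.1] c 576.5 70.3 wh 24.3 53.2 yaw 0.1
date_stamp 0.8 px [37.0, 308.6] c 495.4 376.1 wh 19.4 29.4 yaw 130.5
note_holder 0.78 px [372.6, 100.0] c 665.4 82.8 wh 64.2 76.2 yaw -4.1
eraser_tray 0.7 px [266.3, 94.1] c 670.0 167.9 wh 50.2 80.8 yaw 2.0
eraser_tray 0.58 px [373.6, 98.6] c 665.2 83.0 wh 65.3 77.1 yaw -3.6
spindle 0.59 px [576.1, 93.9] c 671.4 -81.6 wh 64.6 67.1 yaw 90.0
ink_pad 0.7 px [479.1, 91.3] c 667.9 0.2 wh 73.5 110.1 yaw 3.8
```

View pics/w2.png

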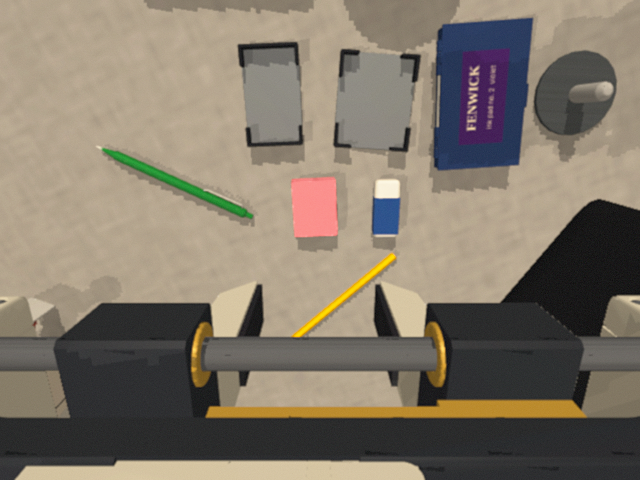

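Close wrist view: pink pad at (315,206), eraser at (386,206), holder at (374,100) and tray at (268,95). Both masks match what I see.

Request:
carry_out:
  claw: [5.2, 5.2, 5.2, 5.2, 5.2, 5.2]
  delta_pos:
    - [0.2, -0.1, 4]
    - [0.2, -0.2, 4]
    - [0, 0, 4]
    - [0, 0, 2.2]
    - [0, 0, 0]
    - [0, 0, 0]
  angular:
    - [0, 0, -0.05]
    - [0, 0, 0]
    - [0, 0, 0]
    - [0, 0, 0]
    - [0, 0, 0]
    - [0, 0, 0]

```text
clock: 6.55
position: [0.5792, 0.1354, 0.0405]
ee_rot: [-3.14, -0.078, -0.001]
force: [0.7, -1.2, 0.6]
width: 0.565
gripper_force: 0.0
```

Request:
carry_out:
  claw: [5.2, 5.2, 5.2, 3, 3, 3, 3, 3, 3]
  delta_pos:
    - [-0.17, 0.19, 2]
    - [0, 0, 1.5]
    - [0, 0, 0]
    - [0, 0, 0]
    - [0, 0, 0]
    - [0, 0, 0]
    - [0, 0, 0]
    - [0, 0, 0]
    - [0, 0, 0]
  angular:
    - [0, 0, 0]
    - [0, 0, 0]
    - [0, 0, 0]
    - [0, 0, 0]
    - [0, 0, 0]
    - [0, 0, 0]
    - [0, 0, 0]
    - [0, 0, 0]
    - [0, 0, 0]
  force: 10

```text
clock: 7.45
position: [0.5779, 0.1335, 0.0057]
ee_rot: [-3.14, -0.078, -0.003]
force: [-0.1, 0.0, 6.4]
width: 0.414
gripper_force: 10.0
```

Request:
carry_out:
  claw: [3, 3, 3, 3, 3]
  delta_pos:
    - [0, 0, -2]
    - [0, 0, -3]
    - [0, 0, 0]
    - [0, 0, 0]
    - [0, 0, 0]
  angular:
    - [0, 0, 0]
    - [0, 0, 0]
    - [0, 0, 0.12]
    - [0, 0, 0]
    - [0, 0, 0]

```text
clock: 7.95
position: [0.5768, 0.1329, 0.0545]
ee_rot: [3.139, -0.106, -0.001]
force: [-0.3, 0.1, -0.3]
width: 0.414
gripper_force: 10.0
```

```bash
cat >> h.py <<'E'
def go(x,y,z,yaw):
    "tool-frame shift (cm) and z-turn to the target from the measured pose; shift before the turn"
    s=arm.observe(); M=R.from_rotvec(s["ee_rot"]).as_matrix()
    cur=np.arctan2(M[1,0],M[0,0])
    d=M.T@(np.array([x,y,z])-s["position"])*100
    tilt=np.degrees(np.arccos(-M[2,2]))
    print("t",round(s["clock"],2),"pos",s["position"].round(4),"yaw",round(cur,3),"tilt",round(tilt,2),"w",round(s["width"],3),"gf",round(s["gripper_force"],1),"shift cm",d.round(2),"turn",round(cur-yaw,3))
E
python3 - <<'E'
from h import *
go(.6652,.0829,.06,-.07)
p=snap("wrist","w3")
for l in("note_pad","note_holder"):
    for r in rect(p,l,.06 if l=="note_pad" else None): print(*r)
E
```

```text
t 7.95 pos [0.5768 0.1329 0.0545] yaw -0.067 tilt 0.04 w 0.414 gf 10.0 shift cm [ 9.15  4.39 -0.55] turn 0.003
note_pad 0.64 px [319.8, 290.8] c 583.5 132.2 wh 39.0 43.4 yaw -3.9
note_holder 0.68 px [399.5, 92.8] c 665.2 82.3 wh 65.4 77.3 yaw -3.9
```

Request:
carry_out:
  claw: [3, 3, 3, 3, 3, 3, 3]
  delta_pos:
    - [3, 1.5, 0]
    - [3, 1.5, 0]
    - [3, 1.4, 0]
    - [0, 0, 0]
    - [0, 0, 1.5]
    - [0, 0, 1]
    - [0, 0, 0]
  angular:
    - [0, 0, 0]
    - [0, 0, 0]
    - [0, 0, 0]
    - [0, 0, 0]
    - [0, 0, 0]
    - [0, 0, 0]
    - [0, 0, 0]

```text
clock: 8.8
position: [0.6612, 0.0835, 0.027]
ee_rot: [3.139, -0.107, -0.007]
force: [0.1, 0.9, -0.1]
width: 0.411
gripper_force: 10.0
```

```bash
python3 - <<'E'
from h import *
go(.6635,.0829,.0095,-.07)
E
```

```text
t 8.8 pos [0.6612 0.0835 0.027 ] yaw -0.068 tilt 0.27 w 0.411 gf 10.0 shift cm [0.24 0.04 1.75] turn 0.002
```

Request:
carry_out:
  claw: [3, 3, 3, 5.2, 5.2, 5.2, 5.2, 5.2, 5.2, 5.2, 5.2]
  delta_pos:
    - [0.2, 0, 1]
    - [0, 0, 0.8]
    - [0, 0, 0]
    - [0, 0, 0]
    - [0, 0, 0]
    - [0, 0, 0]
    - [0, 0, 0]
    - [0, 0, -3]
    - [0, 0, -4]
    - [-3, 0, -4]
    - [0, 0, 0]
  angular:
    - [0, 0, 0]
    - [0, 0, 0]
    - [0, 0, 0]
    - [0, 0, 0]
    - [0, 0, 0]
    - [0, 0, 0]
    - [0, 0, 0]
    - [0, 0, 0]
    - [0, 0, 0]
    - [0, 0, 0]
    - [0, 0, 0]

```text
clock: 9.9
position: [0.6365, 0.0868, 0.1278]
ee_rot: [-3.138, 0.108, -0.011]
force: [0.8, 1.0, 0.3]
width: 0.563
gripper_force: 0.0
```

```bash
python3 - <<'E'
from h import *
p=snap("wrist","w4")
for l in("note_pad","note_holder","eraser","eraser_tray"):
    for r in rect(p,l,.017 if l=="note_pad" else None): print(*r)
go(.576,.0703,.12,0)
E
```

```text
note_pad 0.97 px [320.0, 193.5] c 664.6 82.4 wh 39.5 51.9 yaw -5.5
note_holder 0.95 px [317.3, 161.0] c 664.5 83.3 wh 64.7 77.6 yaw -3.2
eraser 0.75 px [344.0, 297.9] c 578.0 69.3 wh 23.2 55.6 yaw 0.6
eraser_tray 0.9 px [208.6, 193.4] c 669.0 168.3 wh 50.0 79.8 yaw 2.0
t 10.15 pos [0.6356 0.0843 0.1205] yaw -0.071 tilt 0.1 w 0.565 gf 0.0 shift cm [-5.85  1.81  0.06] turn -0.071
```

View pics/w4.png

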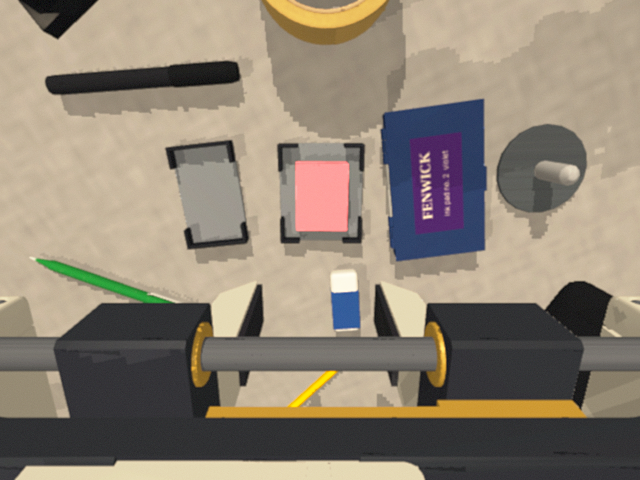

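The note pad at (322,195) lies flat inside the four corners. Next is the eraser at (345,300).

Request:
carry_out:
  claw: [4.2, 4.2, 4.2, 4.2, 4.2, 4.2, 4.2]
  delta_pos:
    - [-3, 0.9, 0]
    - [-2.8, 0.9, 0]
    - [0, 0, 0]
    - [0, 0, 4]
    - [0, 0, 4]
    - [0, 0, 0]
    - [0, 0, 0]
  angular:
    - [0, 0, 0]
    - [0, 0, 0]
    - [0, 0, -0.07]
    - [0, 0, 0]
    - [0, 0, 0]
    - [0, 0, 0]
    - [0, 0, 0]

```text
clock: 10.85
position: [0.5762, 0.071, 0.041]
ee_rot: [3.141, -0.0, -0.005]
force: [0.7, 0.2, 0.3]
width: 0.456
gripper_force: 0.0
```

```bash
python3 - <<'E'
from h import *
go(.576,.0700,.005,0)
p=snap("wrist")
for r in rect(p,"eraser"): print(*r)
E
```

```text
t 10.85 pos [0.5762 0.071  0.041 ] yaw -0.0 tilt 0.17 w 0.456 gf 0.0 shift cm [-0.01  0.1   3.6 ] turn -0.0
eraser 0.82 px [318.9, 270.3] c 578.1 69.5 wh 22.6 52.9 yaw -0.0
```

Request:
carry_out:
  claw: [4.2, 4.2, 4.2, 1.5, 1.5, 1.5, 1.5, 1.5, 1.5, 1.5, 1.5]
  delta_pos:
    - [0.15, 0.1, 2]
    - [0, 0, 1.6]
    - [0, 0, 0]
    - [0, 0, 0]
    - [0, 0, 0]
    - [0, 0, 0]
    - [0, 0, 0]
    - [0, 0, 0]
    - [0, 0, -2]
    - [0, 0, -3]
    - [0, 0, 0]
  angular:
    - [0, 0, 0]
    - [0, 0, 0]
    - [0, 0, 0]
    - [0, 0, 0]
    - [0, 0, 0]
    - [0, 0, 0]
    - [0, 0, 0]
    - [0, 0, 0]
    - [0, 0, 0]
    - [0, 0, 0]
    - [0, 0, 0]

```text
clock: 12.05
position: [0.5807, 0.0708, 0.0594]
ee_rot: [-3.14, 0.0, -0.009]
force: [0.2, -0.1, -0.4]
width: 0.238
gripper_force: 10.0
```

```bash
python3 - <<'E'
from h import *
go(.6693,.168,.055,.035)
E
```

```text
t 12.05 pos [0.5807 0.0708 0.0594] yaw -0.0 tilt 0.34 w 0.238 gf 10.0 shift cm [ 8.85 -9.72  0.51] turn -0.035
```

Request:
carry_out:
  claw: [1.5, 1.5, 1.5, 1.5, 1.5, 1.5, 1.5, 1.5]
  delta_pos:
    - [3, -3.3, 0]
    - [3, -3.3, 0]
    - [2.9, -3.1, 0]
    - [0, 0, 0]
    - [0, 0, 1.5]
    - [0, 0, 1]
    - [0, 0, 0]
    - [0, 0, 0]
  angular:
    - [0, 0, 0]
    - [0, 0, 0]
    - [0, 0, 0]
    - [0, 0, -0.035]
    - [0, 0, 0]
    - [0, 0, 0]
    - [0, 0, 0]
    - [0, 0, 0]

```text
clock: 12.85
position: [0.6666, 0.1656, 0.03]
ee_rot: [3.14, 0.052, -0.002]
force: [0.3, -0.4, 0.4]
width: 0.237
gripper_force: 10.0
```

```bash
python3 - <<'E'
from h import *
go(.6693,.168,.0095,.035)
E
```

```text
t 12.85 pos [0.6666 0.1656 0.03  ] yaw 0.033 tilt 0.11 w 0.237 gf 10.0 shift cm [ 0.28 -0.23  2.05] turn -0.002
```

Request:
carry_out:
  claw: [1.5, 1.5, 1.5, 4, 4, 4, 4, 4, 4, 4, 4]
  delta_pos:
    - [0.25, -0.2, 1]
    - [0, 0, 1]
    - [0, 0, 0]
    - [0, 0, 0]
    - [0, 0, 0]
    - [0, 0, 0]
    - [0, 0, 0]
    - [0, 0, -3]
    - [0, 0, -4]
    - [-3, 0, -4]
    - [0, 0, 0]
  angular:
    - [0, 0, 0]
    - [0, 0, 0]
    - [0, 0, 0]
    - [0, 0, 0]
    - [0, 0, 0]
    - [0, 0, 0]
    - [0, 0, 0]
    - [0, 0, 0]
    - [0, 0, 0]
    - [0, 0, 0]
    - [0, 0, 0]

```text
clock: 13.95
position: [0.64, 0.1703, 0.127]
ee_rot: [-3.138, -0.057, -0.011]
force: [0.1, 1.0, -0.3]
width: 0.433
gripper_force: 0.0
```

```bash
python3 - <<'E'
from h import *
p=snap("wrist","w5")
for l in("note_pad","note_holder","eraser","eraser_tray","spindle","ink_pad"):
    for r in rect(p,l,.016 if l=="eraser" else None): print(*r)
go(.576,.13,.48,0)
E
```

```text
note_pad 0.57 px [435.4, 204.0] c 664.7 84.2 wh 44.1 52.2 yaw -4.3
note_holder 0.6 px [409.7, 184.8] c 664.5 82.7 wh 67.2 78.1 yaw -3.7
eraser 0.73 px [322.9, 197.4] c 667.3 169.1 wh 22.4 51.9 yaw 2.9
eraser_tray 0.59 px [334.9, 183.5] c 668.8 167.7 wh 48.6 80.4 yaw 1.6
spindle 0.62 px [625.8, 204.4] c 666.9 -60.7 wh 25.3 63.2 yaw 16.0
ink_pad 0.58 px [550.1, 198.9] c 667.9 1.4 wh 75.9 109.8 yaw 3.8
t 14.3 pos [0.6395 0.1675 0.1192] yaw 0.034 tilt 0.13 w 0.433 gf 0.0 shift cm [ -6.55   3.55 -36.06] turn 0.034
```

View pics/w5.png

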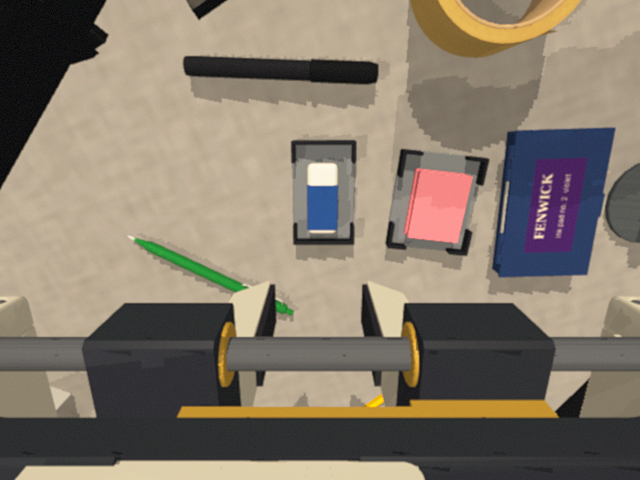

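The eraser lies flat in the tray at (322,198) and the note pad is undisturbed. I'm rising and heading for the roll.

Request:
carry_out:
  claw: [9.1, 9.1, 9.1, 9.1, 9.1, 9.1, 9.1, 9.1, 9.1]
  delta_pos:
    - [-0.7, 0.4, -4.5]
    - [-0.7, 0.4, -4.5]
    - [-0.7, 0.4, -4.5]
    - [-0.7, 0.4, -4.5]
    - [-0.7, 0.4, -4.5]
    - [-0.7, 0.4, -4.5]
    - [-0.7, 0.4, -4.5]
    - [-0.7, 0.4, -4.5]
    - [0, 0, 0]
  angular:
    - [0, 0, 0]
    - [0, 0, 0]
    - [0, 0, 0]
    - [0, 0, 0]
    - [0, 0, 0]
    - [0, 0, 0]
    - [0, 0, 0]
    - [0, 0, 0]
    - [0, 0, 0]

```text
clock: 15.2
position: [0.5858, 0.1345, 0.4869]
ee_rot: [-3.138, -0.053, -0.014]
force: [0.3, -0.6, -0.5]
width: 0.99
gripper_force: 0.0
```

Request:
carry_out:
  claw: [9.1, 9.1]
  delta_pos:
    - [0, 0, 0]
    - [0, 0, 0]
  angular:
    - [0, 0, 0.1]
    - [0, 0, 0]

```text
clock: 15.4
position: [0.5852, 0.134, 0.4798]
ee_rot: [3.139, -0.106, -0.002]
force: [-0.7, -0.3, -0.6]
width: 0.99
gripper_force: 0.0
```

```bash
python3 - <<'E'
from h import *
go(.394,.277,.48,-.47)
print(arm.observe()["joints"].round(2))
p=snap("top")
for l in("label_roll","date_stamp"):
  for r in rect(p,l): print(*r)
E
```

```text
t 15.4 pos [0.5852 0.134  0.4798] yaw -0.067 tilt 0.07 w 0.99 gf 0.0 shift cm [-20.04 -12.99  -0.  ] turn 0.403
[-0.03  0.35 -0.45  1.11  0.15  1.71 -2.07]
label_roll 0.81 px [290.6, 286.1] c 395.0 279.0 wh 60.6 64.1 yaw 89.4
date_stamp 0.6 px [242.5, 264.1] c 458.8 414.8 wh 36.6 51.5 yaw -21.1
```

Request:
carry_out:
  claw: [9.1, 9.1, 9.1, 9.1, 9.1, 9.1, 9.1, 9.1, 9.1, 9.1, 9.1, 9.1, 9.1, 9.1, 9.1, 9.1, 9.1, 9.1, 9.1, 9.1]
  delta_pos:
    - [0, 0, 0]
    - [0, 0, 0]
    - [0, 0, 0]
    - [0, 0, 0]
    - [0, 0, 0]
    - [0, 0, 0]
    - [0, 0, 0]
    - [0, 0, 0]
    - [0, 0, 0]
    - [0, 0, 0]
    - [0, 0, 0]
    - [0, 0, 0]
    - [0, 0, 0]
    - [0, 0, 0]
    - [0, 0, 0]
    - [0, 0, 0]
    - [0, 0, 0]
    - [0, 0, 0]
    - [0, 0, 0]
    - [0, 0, 0]
  angular:
    - [0, 0, -0.144]
    - [0, 0, -0.144]
    - [0, 0, -0.144]
    - [0, 0, -0.144]
    - [0, 0, -0.144]
    - [0, 0, -0.144]
    - [0, 0, -0.144]
    - [0, 0, -0.144]
    - [0, 0, -0.144]
    - [0, 0, -0.144]
    - [0, 0, -0.144]
    - [0, 0, -0.144]
    - [0, 0, -0.144]
    - [0, 0, -0.144]
    - [0, 0, -0.144]
    - [0, 0, -0.144]
    - [0, 0, -0.144]
    - [0, 0, -0.144]
    - [0, 0, -0.144]
    - [0, 0, 0]

```text
clock: 17.55
position: [0.5851, 0.1338, 0.4801]
ee_rot: [-0.727, -3.055, 0.0]
force: [0.3, -0.2, 0.3]
width: 0.988
gripper_force: 0.0
```

```bash
python3 - <<'E'
from h import *
go(.394,.278,.48,2.67)
print(arm.observe()["joints"].round(2))
p=snap("wrist","w6")
for l in("label_roll","date_stamp"):
  for r in rect(p,l): print(*r)
E
```

```text
t 17.55 pos [0.5851 0.1338 0.4801] yaw 2.675 tilt 0.07 w 0.988 gf 0.0 shift cm [23.55  4.27  0.03] turn 0.005
[ 0.25  0.46 -1.    1.09  0.39  1.77  0.49]
label_roll 0.89 px [347.8, 20.7] c 406.0 276.8 wh 46.0 65.8 yaw 63.2
date_stamp 0.87 px [456.4, 12.8] c 471.0 411.5 wh 33.5 41.9 yaw 63.2
```

Request:
carry_out:
  claw: [9.1, 9.1, 9.1, 9.1, 9.1, 9.1, 9.1]
  delta_pos:
    - [4, 0.7, 0]
    - [4, 0.7, 0]
    - [4, 0.7, 0]
    - [4, 0.7, 0]
    - [4, 0.7, 0]
    - [3.5, 0.7, 0]
    - [0, 0, 0]
  angular:
    - [0, 0, 0]
    - [0, 0, 0]
    - [0, 0, 0]
    - [0, 0, 0]
    - [0, 0, 0]
    - [0, 0, 0]
    - [0, 0, 0]

```text
clock: 18.4
position: [0.3896, 0.2818, 0.4819]
ee_rot: [0.724, 3.055, 0.002]
force: [-0.2, -0.3, -0.4]
width: 0.994
gripper_force: 0.0
```

```bash
python3 - <<'E'
from h import *
go(.394,.278,.2,2.67)
print(arm.observe()["joints"].round(2))
p=snap("wrist","w7")
for l in("label_roll","date_stamp"):
  for r in rect(p,l): print(*r)
E
```

```text
t 18.4 pos [0.3896 0.2818 0.4819] yaw 2.676 tilt 0.11 w 0.994 gf 0.0 shift cm [-0.53 -0.19 28.19] turn 0.006
[ 0.13  0.24 -1.11  1.36  0.21  1.67  0.16]
label_roll 0.94 px [320.5, 182.9] c 396.6 281.4 wh 67.7 67.8 yaw 90.2
date_stamp 0.87 px [415.4, 177.7] c 458.0 418.4 wh 48.2 56.5 yaw -21.1
```

View pics/w7.png

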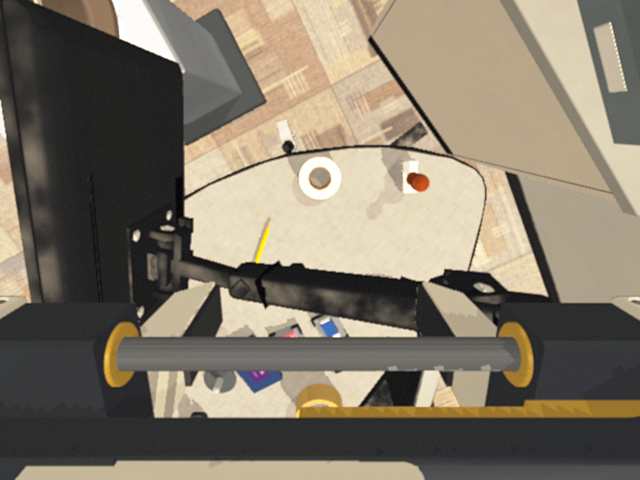

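The roll ring is at (320,180) and the stamp foot/handle at about (413,178). The link lies below them, clear of the roll. I'm descending in stages.

Request:
carry_out:
  claw: [9.1, 9.1, 9.1, 9.1, 9.1, 9.1, 9.1]
  delta_pos:
    - [-0.6, -0.1, 0]
    - [0, 0, 4]
    - [0, 0, 4]
    - [0, 0, 4]
    - [0, 0, 4]
    - [0, 0, 4]
    - [0, 0, 0]
  angular:
    - [0, 0, 0]
    - [0, 0, 0]
    - [0, 0, 0]
    - [0, 0, 0]
    - [0, 0, 0]
    - [0, 0, 0]
    - [0, 0, 0]

```text
clock: 19.25
position: [0.3989, 0.2709, 0.2762]
ee_rot: [-0.735, -3.048, 0.01]
force: [-0.3, -1.6, 0.4]
width: 0.992
gripper_force: 0.0
```

```bash
python3 - <<'E'
from h import *
go(.396,.2805,.017,2.67)
print(arm.observe()["joints"].round(2))
p=snap("wrist","w8")
for l in("label_roll","date_stamp"):
  for r in rect(p,l): print(*r)
E
```

```text
t 19.25 pos [0.3989 0.2709 0.2762] yaw 2.668 tilt 0.49 w 0.992 gf 0.0 shift cm [ 0.59  0.91 25.91] turn -0.002
[ 0.13  0.34 -1.06  1.77  0.31  1.23  0.08]
label_roll 0.94 px [333.6, 202.8] c 396.0 281.8 wh 67.0 69.4 yaw -27.1
date_stamp 0.85 px [471.5, 196.9] c 461.9 420.8 wh 56.0 73.1 yaw 59.4
```

View pics/w8.png

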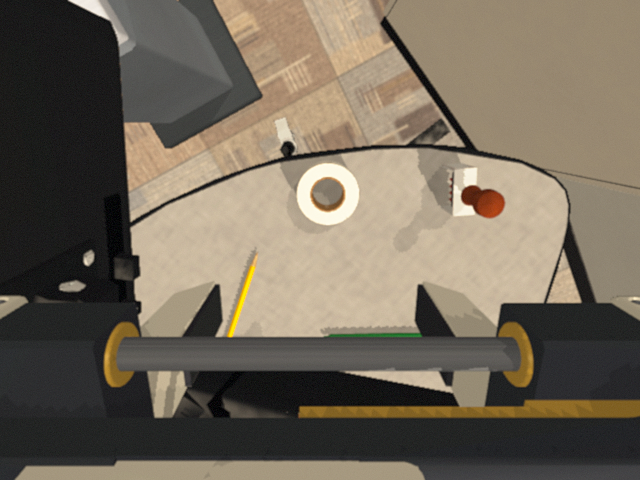

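Now the roll is at (328,194) and the stamp foot at (465,192). I'm correcting and continuing down.

Request:
carry_out:
  claw: [9.1, 9.1, 9.1, 9.1, 9.1, 9.1, 9.1]
  delta_pos:
    - [0.5, 0.8, 0]
    - [0, 0, 0]
    - [0, 0, 4]
    - [0, 0, 4]
    - [0, 0, 4]
    - [0, 0, 4]
    - [0, 0, 0]
  angular:
    - [0, 0, 0]
    - [0, 0, 0]
    - [0, 0, 0]
    - [0, 0, 0]
    - [0, 0, 0]
    - [0, 0, 0]
    - [0, 0, 0]

```text
clock: 20.1
position: [0.3971, 0.2822, 0.1176]
ee_rot: [-0.731, -3.051, 0.008]
force: [-0.3, -0.0, -0.2]
width: 0.992
gripper_force: 0.0
```

Request:
carry_out:
  claw: [9.1, 9.1]
  delta_pos:
    - [0, 0, 0]
    - [0, 0, 0]
  angular:
    - [0, 0, 0]
    - [0, 0, 0]

```text
clock: 20.3
position: [0.3996, 0.2854, 0.1231]
ee_rot: [0.732, 3.053, 0.004]
force: [0.9, -0.2, 0.7]
width: 0.992
gripper_force: 0.0
```

```bash
python3 - <<'E'
from h import *
go(.396,.2813,.06,2.67)
s=arm.observe();print(s["joints"].round(2),s["force"].round(1))
p=snap("wrist","w9")
for l in("label_roll","date_stamp"):
  for r in rect(p,l): print(*r)
E
```

```text
t 20.3 pos [0.3996 0.2854 0.1231] yaw 2.671 tilt 0.19 w 0.992 gf 0.0 shift cm [ 0.15 -0.55  6.3 ] turn 0.001
[-0.03  0.51 -0.94  1.97  0.52  0.92 -0.14] [ 0.9 -0.2  0.7]
label_roll 0.88 px [311.9, 249.2] c 395.5 282.3 wh 68.4 70.9 yaw 116.1
date_stamp 0.95 px [542.5, 255.9] c 472.1 417.8 wh 52.8 119.1 yaw 25.9
```

Request:
carry_out:
  claw: [9.1, 9.1, 9.1, 9.1, 9.1, 9.1]
  delta_pos:
    - [0.2, -0.4, 0]
    - [0, 0, 3]
    - [0, 0, 3]
    - [0, 0, 0.5]
    - [0, 0, 0]
    - [0, 0, 0]
  angular:
    - [0, 0, 0]
    - [0, 0, 0]
    - [0, 0, 0]
    - [0, 0, 0]
    - [0, 0, 0]
    - [0, 0, 0]

```text
clock: 21.05
position: [0.3954, 0.2819, 0.0569]
ee_rot: [0.732, 3.054, 0.002]
force: [0.3, 0.6, -0.5]
width: 0.992
gripper_force: 0.0
```

```bash
python3 - <<'E'
from h import *
go(.3958,.282,.016,2.67)
s=arm.observe();print(s["joints"].round(2),s["force"].round(1))
p=snap("wrist","w10")
for l in("label_roll","date_stamp"):
  for r in rect(p,l): print(*r)
E
```

```text
t 21.05 pos [0.3954 0.2819 0.0569] yaw 2.671 tilt 0.07 w 0.992 gf 0.0 shift cm [-0.03  0.03  4.09] turn 0.001
[-0.1   0.59 -0.86  2.04  0.63  0.79 -0.24] [ 0.3  0.6 -0.5]
label_roll 0.87 px [317.9, 287.0] c 393.4 282.8 wh 67.6 72.3 yaw -27.1
date_stamp 0.71 px [592.4, 262.0] c 441.6 408.6 wh 48.9 53.8 yaw 68.5
```

Request:
carry_out:
  claw: [9.1, 9.1, 9.1, 9.1, 6, 6, 6, 6, 6, 6, 6]
  delta_pos:
    - [0, 0, 2]
    - [0, 0, 2.1]
    - [0, 0, 0]
    - [0, 0, 0]
    - [0, 0, 0]
    - [0, 0, 0]
    - [0, 0, 0]
    - [0, 0, 0]
    - [0, 0, 0]
    - [0, 0, 0]
    - [0, 0, 0]
  angular:
    - [0, 0, 0]
    - [0, 0, 0]
    - [0, 0, 0]
    - [0, 0, 0]
    - [0, 0, 0]
    - [0, 0, 0]
    - [0, 0, 0]
    - [0, 0, 0]
    - [0, 0, 0]
    - [0, 0, 0]
    - [0, 0, 0]
  force: 20

```text
clock: 22.3
position: [0.3954, 0.2814, 0.0152]
ee_rot: [0.733, 3.054, 0.001]
force: [-0.6, -1.1, 5.9]
width: 0.726
gripper_force: 20.0
```

Request:
carry_out:
  claw: [6, 6, 6, 6, 6, 6, 6, 6, 6, 6, 6, 6, 6, 6]
  delta_pos:
    - [0, 0, -2]
    - [0, 0, -4]
    - [0, 0, -4]
    - [0, 0, -4]
    - [0, 0, -4]
    - [0, 0, -4]
    - [0, 0, -4]
    - [0, 0, -4]
    - [0, 0, -4]
    - [0, 0, -4]
    - [0, 0, -4]
    - [0, 0, -4]
    - [0, 0, 0]
    - [0, 0, 0]
  angular:
    - [0, 0, 0]
    - [0, 0, 0]
    - [0, 0, 0]
    - [0, 0, 0]
    - [0, 0, 0]
    - [0, 0, 0]
    - [0, 0, 0]
    - [0, 0, 0]
    - [0, 0, 0]
    - [0, 0, 0]
    - [0, 0, 0]
    - [0, 0, 0]
    - [0, 0, 0]
    - [0, 0, 0]

```text
clock: 23.7
position: [0.3949, 0.2815, 0.4747]
ee_rot: [0.732, 3.054, 0.0]
force: [-0.3, -0.4, -2.5]
width: 0.727
gripper_force: 20.0
```

```bash
python3 - <<'E'
from h import *
go(.585,.134,.48,2.67)
s=arm.observe();print(s["joints"].round(2),s["force"].round(1))
E
```

```text
t 23.7 pos [0.3949 0.2815 0.4747] yaw 2.671 tilt 0.04 w 0.727 gf 20.0 shift cm [-23.63  -4.52  -0.52] turn 0.001
[ 0.13  0.25 -1.11  1.37  0.22  1.65  0.16] [-0.3 -0.4 -2.5]
```

Request:
carry_out:
  claw: [6, 6, 6, 6, 6, 6, 6, 6, 6, 6, 6, 6, 6, 6, 6, 6, 6, 6]
  delta_pos:
    - [-3.74, -1.8, 0]
    - [-3.74, -1.8, 0]
    - [-3.74, -1.8, 0]
    - [-3.74, -1.8, 0]
    - [-3.74, -1.8, 0]
    - [-3.74, -1.8, 0]
    - [-3.74, -1.8, 0]
    - [-3.74, -1.8, 0]
    - [-3.74, -1.8, 0]
    - [-3.74, -1.8, 0]
    - [-3.74, -1.8, 0]
    - [0, 0, 0]
    - [0, 0, 0]
    - [0, 0, 0]
    - [0, 0, 0]
    - [0, 0, 0]
    - [0, 0, 0]
    - [0, 0, 0]
  angular:
    - [0, 0, 0]
    - [0, 0, 0]
    - [0, 0, 0]
    - [0, 0, 0]
    - [0, 0, 0]
    - [0, 0, 0]
    - [0, 0, 0]
    - [0, 0, 0]
    - [0, 0, 0]
    - [0, 0, 0]
    - [0, 0, 0]
    - [0, 0, -0.12]
    - [0, 0, -0.12]
    - [0, 0, -0.12]
    - [0, 0, -0.11]
    - [0, 0, 0]
    - [0, 0, 0]
    - [0, 0, 0]

```text
clock: 25.5
position: [0.6717, -0.0819, 0.4741]
ee_rot: [-0.005, -3.141, 0.001]
force: [-0.1, -0.5, -1.2]
width: 0.725
gripper_force: 20.0
```

```bash
python3 - <<'E'
from h import *
go(.6715,-.082,.12,3.1416)
s=arm.observe();print(s["joints"].round(2),s["force"].round(1))
p=snap("wrist","w11")
for l in("spindle","ink_pad"):
  for r in rect(p,l): print(*r)
E
```

```text
t 25.5 pos [ 0.6717 -0.0819  0.4741] yaw 3.138 tilt 0.06 w 0.725 gf 20.0 shift cm [-1.000e-02  0.000e+00  3.541e+01] turn -0.003
[ 0.47  0.62 -1.01  0.86  0.54  1.87  1.3 ] [-0.1 -0.5 -1.2]
spindle 0.55 px [316.5, 173.5] c 672.2 -82.1 wh 63.0 63.7 yaw 89.8
ink_pad 0.9 px [365.7, 170.0] c 669.0 -0.4 wh 72.1 112.0 yaw 3.0
```

View pics/w11.png

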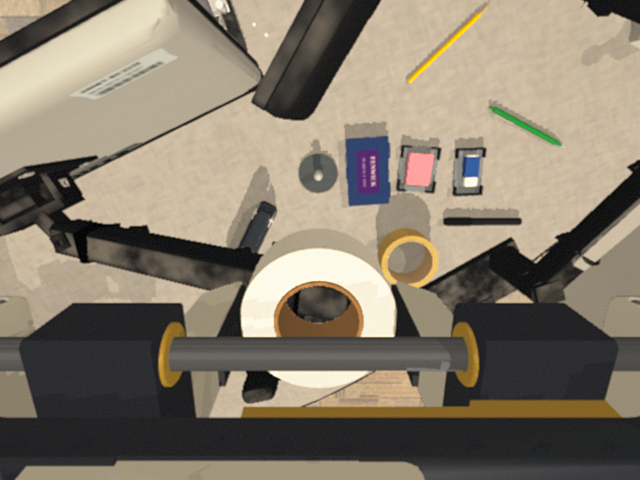

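```bash
python3 - <<'E'
from h import *
p=snap("wrist")
for n,uv in dict(small_end_low=(258,98),small_end_mid=(300,116),small_side=(325,75),big_end=(258,75),big_low=(215,55),link3_end=(250,262),link3_mid=(160,240),stapler=(265,205)).items():
    print(n,[(z,ground(p,uv,z)[0].round(3).tolist()) for z in(.0,.1,.2,.335)])
E
```

```text
small_end_low [(0.0, [0.554, -0.177]), (0.1, [0.56, -0.162]), (0.2, [0.566, -0.147]), (0.335, [0.573, -0.127])]
small_end_mid [(0.0, [0.582, -0.111]), (0.1, [0.583, -0.106]), (0.2, [0.584, -0.102]), (0.335, [0.586, -0.095])]
small_side [(0.0, [0.521, -0.071]), (0.1, [0.532, -0.072]), (0.2, [0.543, -0.074]), (0.335, [0.558, -0.077])]
big_end [(0.0, [0.521, -0.175]), (0.1, [0.532, -0.161]), (0.2, [0.543, -0.146]), (0.335, [0.558, -0.126])]
big_low [(0.0, [0.492, -0.24]), (0.1, [0.508, -0.215]), (0.2, [0.523, -0.19]), (0.335, [0.544, -0.156])]
link3_end [(0.0, [0.833, -0.206]), (0.1, [0.794, -0.186]), (0.2, [0.756, -0.167]), (0.335, [0.705, -0.14])]
link3_mid [(0.0, [0.79, -0.363]), (0.1, [0.759, -0.319]), (0.2, [0.727, -0.274]), (0.335, [0.685, -0.214])]
stapler [(0.0, [0.728, -0.174]), (0.1, [0.706, -0.159]), (0.2, [0.684, -0.145]), (0.335, [0.655, -0.125])]
```

The wrist view shows the roll in the fingers, the spindle at (318,172), and the small screen's end at (280,105) close on the camera side. I'll use yaw 2.8 to keep clear of it.

Request:
carry_out:
  claw: [6, 6, 6, 6, 6, 6, 6, 6, 6, 6, 6, 6, 6, 6]
  delta_pos:
    - [0, 0, 0]
    - [0, 0, 0]
    - [0, 0, 0]
    - [0, 0, 3.5]
    - [0, 0, 3.5]
    - [0, 0, 3.5]
    - [0, 0, 3.5]
    - [0, 0, 3.5]
    - [0, 0, 3.5]
    - [0, 0, 3.5]
    - [0, 0, 3.5]
    - [0, 0, 0]
    - [0, 0, 0]
    - [0, 0, 0]
  angular:
    - [0, 0, 0.12]
    - [0, 0, 0.11]
    - [0, 0, 0.11]
    - [0, 0, 0]
    - [0, 0, 0]
    - [0, 0, 0]
    - [0, 0, 0]
    - [0, 0, 0]
    - [0, 0, 0]
    - [0, 0, 0]
    - [0, 0, 0]
    - [0, 0, 0]
    - [0, 0, 0]
    - [0, 0, 0]

```text
clock: 27.1
position: [0.673, -0.0814, 0.1973]
ee_rot: [0.533, 3.093, 0.001]
force: [0.4, -0.5, -1.5]
width: 0.728
gripper_force: 20.0
```

```bash
python3 - <<'E'
from h import *
go(.6718,-.082,.09,2.8)
s=arm.observe();print(s["joints"].round(2),s["force"].round(1))
p=snap("wrist","w12")
for l in("spindle","ink_pad","label_roll"):
  for r in rect(p,l,.2 if l=="label_roll" else None): print(*r)
E
```

```text
t 27.1 pos [ 0.673  -0.0814  0.1973] yaw 2.8 tilt 0.19 w 0.728 gf 20.0 shift cm [ 0.13 -0.12 10.73] turn 0.0
[ 0.57  0.72 -0.93  1.42  0.58  1.29  0.83] [ 0.4 -0.5 -1.5]
spindle 0.84 px [317.2, 205.9] c 666.8 -80.4 wh 54.1 63.5 yaw 71.7
ink_pad 0.89 px [400.1, 175.3] c 668.2 -1.0 wh 71.8 110.1 yaw 4.1
label_roll 0.93 px [319.6, 281.3] c 663.4 -78.1 wh 53.4 72.3 yaw 70.4
```

Request:
carry_out:
  claw: [6, 6, 6, 6, 6, 6, 6]
  delta_pos:
    - [0.15, -0.1, 3]
    - [0, 0, 3]
    - [0, 0, 3]
    - [0, 0, 2.5]
    - [0, 0, 0]
    - [0, 0, 0]
    - [0, 0, 0]
  angular:
    - [0, 0, 0]
    - [0, 0, 0]
    - [0, 0, 0]
    - [0, 0, 0]
    - [0, 0, 0]
    - [0, 0, 0]
    - [0, 0, 0]

```text
clock: 28.0
position: [0.6713, -0.0819, 0.0819]
ee_rot: [0.533, 3.093, 0.001]
force: [-0.4, -0.1, -1.5]
width: 0.728
gripper_force: 20.0
```

```bash
python3 - <<'E'
from h import *
go(.6716,-.082,.022,2.8)
s=arm.observe();print(s["joints"].round(2),s["force"].round(1))
E
```

```text
t 28.0 pos [ 0.6713 -0.0819  0.0819] yaw 2.801 tilt 0.17 w 0.728 gf 20.0 shift cm [-0.01 -0.01  5.99] turn 0.001
[ 0.55  0.82 -0.87  1.54  0.67  1.1   0.76] [-0.4 -0.1 -1.5]
```

Request:
carry_out:
  claw: [6, 6, 6, 6, 6, 6]
  delta_pos:
    - [0, 0, 1.5]
    - [0, 0, 1.5]
    - [0, 0, 1.5]
    - [0, 0, 1.4]
    - [0, 0, 0]
    - [0, 0, 0]
  angular:
    - [0, 0, 0]
    - [0, 0, 0]
    - [0, 0, 0]
    - [0, 0, 0]
    - [0, 0, 0]
    - [0, 0, 0]

```text
clock: 28.6
position: [0.6696, -0.0822, 0.0196]
ee_rot: [-0.532, -3.095, 0.0]
force: [0.0, -0.6, -1.8]
width: 0.723
gripper_force: 20.0
```

Request:
carry_out:
  claw: [8.2, 8.2, 8.2, 8.2, 8.2, 8.2, 8.2, 8.2, 8.2, 8.2]
  delta_pos:
    - [0, 0, 0]
    - [0, 0, 0]
    - [0, 0, 0]
    - [0, 0, -2]
    - [0, 0, -4]
    - [0, 0, -4]
    - [0, 0, -4]
    - [0, 0, -4]
    - [0, 0, 0]
    - [0, 0, 0]
  angular:
    - [0, 0, 0]
    - [0, 0, 0]
    - [0, 0, 0]
    - [0, 0, 0]
    - [0, 0, 0]
    - [0, 0, 0]
    - [0, 0, 0]
    - [0, 0, 0]
    - [0, 0, 0]
    - [0, 0, 0]

```text
clock: 29.6
position: [0.6707, -0.0819, 0.2034]
ee_rot: [0.532, 3.093, 0.0]
force: [0.0, -0.1, -0.8]
width: 0.894
gripper_force: 0.0
```

```bash
python3 - <<'E'
from h import *
go(.46,.413,.48,2.67)
s=arm.observe();print(s["joints"].round(2),s["force"].round(1))
p=snap("wrist","w13")
for l in("spindle","ink_pad","label_roll"):
  for r in rect(p,l,.035 if l=="label_roll" else None): print(*r)
E
```

```text
t 29.6 pos [ 0.6707 -0.0819  0.2034] yaw 2.801 tilt 0.2 w 0.894 gf 0.0 shift cm [ 36.3   39.63 -27.75] turn 0.131
[ 0.57  0.71 -0.93  1.41  0.57  1.3   0.84] [ 0.  -0.1 -0.8]
spindle 0.91 px [315.9, 210.7] c 674.2 -83.2 wh 29.0 33.0 yaw 97.3
ink_pad 0.64 px [398.7, 178.5] c 668.6 -1.2 wh 73.5 111.3 yaw 3.7
label_roll 0.93 px [322.6, 226.4] c 669.4 -82.9 wh 66.6 70.0 yaw 3.4
label_roll 0.45 px [459.2, 147.7] c 660.7 72.8 wh 62.0 70.5 yaw -4.0
```

View pics/w13.png

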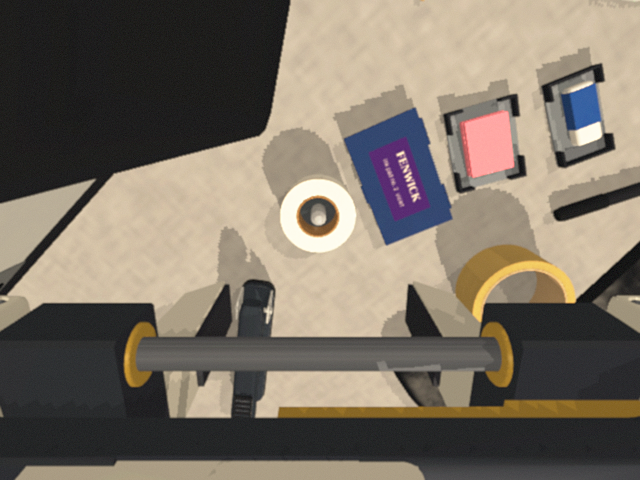

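The roll at (318,215) sits on the spindle with the post showing through the hole. The stamp is next.

Request:
carry_out:
  claw: [6, 6, 6, 6, 6, 6, 6, 6]
  delta_pos:
    - [0, 0, -4]
    - [0, 0, -4]
    - [0, 0, -4]
    - [0, 0, -4]
    - [0, 0, -4]
    - [0, 0, -4]
    - [0, 0, -4]
    - [0, 0, 0]
  angular:
    - [0, 0, 0]
    - [0, 0, 0]
    - [0, 0, 0]
    - [0, 0, 0]
    - [0, 0, 0]
    - [0, 0, 0]
    - [0, 0, 0]
    - [0, 0, 0]

```text
clock: 30.6
position: [0.6706, -0.0812, 0.4854]
ee_rot: [0.532, 3.091, 0.004]
force: [0.2, 1.1, -0.3]
width: 0.651
gripper_force: 0.0
```

Request:
carry_out:
  claw: [6, 6, 6, 6, 6, 6, 6, 6, 6, 6, 6, 6, 6, 6, 6, 6, 6]
  delta_pos:
    - [2.79, 3.05, 0]
    - [2.79, 3.05, 0]
    - [2.79, 3.05, 0]
    - [2.79, 3.05, 0]
    - [2.79, 3.05, 0]
    - [2.79, 3.05, 0]
    - [2.79, 3.05, 0]
    - [2.79, 3.05, 0]
    - [2.79, 3.05, 0]
    - [2.79, 3.05, 0]
    - [2.79, 3.05, 0]
    - [2.79, 3.05, 0]
    - [2.79, 3.05, 0]
    - [0, 0, 0]
    - [0, 0, 0]
    - [0, 0, 0]
    - [0, 0, 0]
  angular:
    - [0, 0, 0]
    - [0, 0, 0]
    - [0, 0, 0]
    - [0, 0, 0]
    - [0, 0, 0]
    - [0, 0, 0]
    - [0, 0, 0]
    - [0, 0, 0]
    - [0, 0, 0]
    - [0, 0, 0]
    - [0, 0, 0]
    - [0, 0, 0]
    - [0, 0, 0]
    - [0, 0, 0.13]
    - [0, 0, 0]
    - [0, 0, 0]
    - [0, 0, 0]

```text
clock: 32.3
position: [0.4618, 0.4116, 0.4803]
ee_rot: [0.732, 3.055, -0.001]
force: [0.0, 0.6, 0.2]
width: 0.655
gripper_force: 0.0
```

```bash
cat >> h.py <<'E'
def handle(p):
    "handle top centre from its red-brown pixels; mean at z~.095, plus place_of origin on the desk"
    hsv=cv2.cvtColor(p["frame"],cv2.COLOR_RGB2HSV)
    m=((hsv[...,0]<10)|(hsv[...,0]>172))&(hsv[...,1]>150)&(hsv[...,2]>50)
    n,lab,st,c=cv2.connectedComponentsWithStats(m.astype(np.uint8))
    for i in range(1,n):
        if st[i,4]>30: print("red",st[i].tolist(),c[i].round(1),[(z,ground(p,c[i],z)[0].round(4).tolist()) for z in(.085,.1,.113)])
    for q in arm.place_of("date_stamp",p)[:2]:
        u=np.array(q["centre"])*[640,480]; print("origin",round(q["conf"],2),u.round(1),ground(p,u,0)[0].round(4))
E
python3 - <<'E'
from h import *
go(.46,.413,.25,2.67)
s=arm.observe();print(s["joints"].round(2),s["force"].round(1))
for n in("wrist","side","top"):
  p=snap(n,"s1"+n); print(n); handle(p)
E
```

```text
t 32.3 pos [0.4618 0.4116 0.4803] yaw 2.671 tilt 0.05 w 0.655 gf 0.0 shift cm [ 0.23  0.07 23.03] turn 0.001
[-0.3   0.49 -0.97  1.03  0.41  1.79 -0.01] [0.  0.6 0.2]
wrist
red [310, 169, 16, 18, 209] [317.3 177.9] [(0.085, [0.4594, 0.4111]), (0.1, [0.4575, 0.4121]), (0.113, [0.4558, 0.4129])]
origin 0.91 [321.8 172.4] [0.4652 0.4164]
side
red [91, 2, 7, 20, 62] [94.  11.8] [(0.085, [-0.5178, -2.6904]), (0.1, [-0.4864, -2.6308]), (0.113, [-0.4592, -2.579])]
red [199, 36, 23, 37, 293] [206.7  48. ] [(0.085, [-0.5354, -1.6399]), (0.1, [-0.5037, -1.5978]), (0.113, [-0.4763, -1.5612])]
red [425, 71, 21, 9, 78] [434.6  75.2] [(0.085, [-1.0162, -0.5822]), (0.1, [-0.9765, -0.5577]), (0.113, [-0.9421, -0.5365])]
red [423, 82, 22, 23, 281] [432.9  92.7] [(0.085, [-0.817, -0.4566]), (0.1, [-0.7807, -0.4342]), (0.113, [-0.7491, -0.4147])]
red [596, 100, 44, 22, 308] [617.9 108.2] [(0.085, [-1.2107, 0.1865]), (0.1, [-1.1677, 0.1982]), (0.113, [-1.1305, 0.2083])]
red [585, 125, 20, 16, 98] [594.  132.2] [(0.085, [-0.8964, 0.215]), (0.1, [-0.8587, 0.2262]), (0.113, [-0.8261, 0.236])]
red [469, 130
[... 399 characters left out ...]

red [602, 90, 9, 9, 33] [606.1  93.8] [(0.085, [0.9624, -0.7025]), (0.1, [0.9571, -0.6945]), (0.113, [0.9525, -0.6875])]
red [631, 164, 9, 10, 56] [635.4 168.9] [(0.085, [0.7315, -0.7765]), (0.1, [0.7284, -0.7678]), (0.113, [0.7257, -0.7603])]
red [496, 239, 18, 8, 33] [504.6 242.3] [(0.085, [0.5167, -0.3792]), (0.1, [0.5156, -0.3742]), (0.113, [0.5147, -0.3699])]
red [251, 463, 85, 17, 714] [293.  469.9] [(0.085, [-0.1283, 0.2498]), (0.1, [-0.1232, 0.2488]), (0.113, [-0.1188, 0.248])]
red [258, 476, 57, 4, 161] [285.1 478. ] [(0.085, [-0.1503, 0.2724]), (0.1, [-0.145, 0.2712]), (0.113, [-0.1404, 0.2701])]
origin 0.37 [349.  196.4] [0.6727 0.0743]
origin 0.35 [402.9 193.6] [ 0.6796 -0.0949]
```

Request:
carry_out:
  claw: [6, 6, 6, 6, 6, 6, 6, 6]
  delta_pos:
    - [0.3, 0, 4]
    - [0, 0, 4]
    - [0, 0, 4]
    - [0, 0, 4]
    - [0, 0, 4]
    - [0, 0, 0]
    - [0, 0, 0]
    - [0, 0, 0]
  angular:
    - [0, 0, 0]
    - [0, 0, 0]
    - [0, 0, 0]
    - [0, 0, 0]
    - [0, 0, 0]
    - [0, 0, 0]
    - [0, 0, 0]
    - [0, 0, 0]

```text
clock: 33.4
position: [0.4586, 0.4153, 0.2834]
ee_rot: [0.732, 3.054, 0.005]
force: [-0.6, -0.1, 0.9]
width: 0.657
gripper_force: 0.0
```

```bash
python3 - <<'E'
from h import *
go(.458,.412,.18,2.67)
s=arm.observe();print(s["joints"].round(2),s["force"].round(1))
p=snap("wrist"); handle(p)
for r in rect(p,"date_stamp"): print(*r)
cv2.imwrite("pics/s2.png",cv2.resize(p["frame"][120:270,220:420,::-1],None,fx=4,fy=4,interpolation=2))
E
```

```text
t 33.4 pos [0.4586 0.4153 0.2834] yaw 2.671 tilt 0.2 w 0.657 gf 0.0 shift cm [-0.09 -0.35 10.34] turn 0.001
[-0.22  0.55 -0.96  1.45  0.46  1.37 -0.11] [-0.6 -0.1  0.9]
red [302, 196, 25, 32, 591] [313.9 212.1] [(0.085, [0.4598, 0.4105]), (0.1, [0.4567, 0.4122]), (0.113, [0.454, 0.4137])]
origin 0.62 [315.7 192.5] [0.4571 0.4137]
date_stamp 0.77 px [316.4, 200.3] c 457.0 411.0 wh 29.6 61.6 yaw -26.6
date_stamp 0.3 px [228.0, 399.1] c 638.9 195.5 wh 11.0 27.8 yaw 133.7
```

View pics/s2.png

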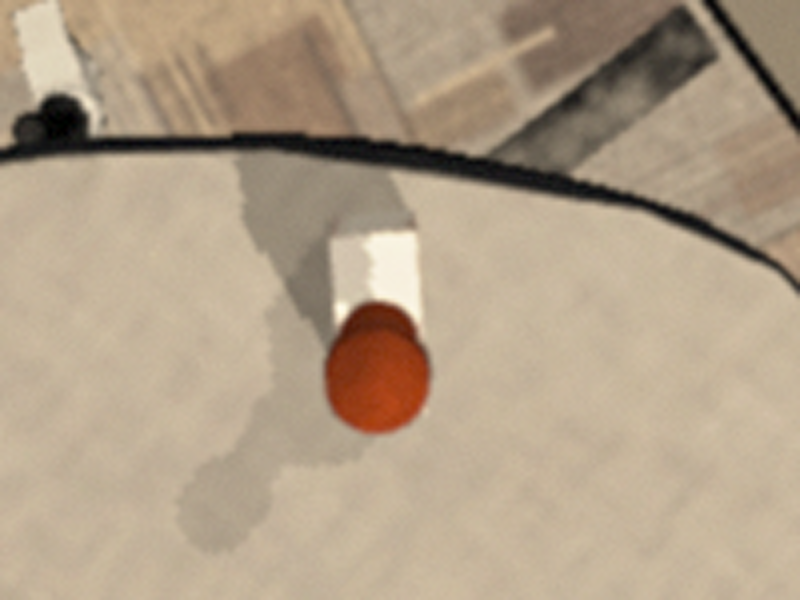

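```bash
python3 - <<'E'
from h import *
p=snap("wrist")
f=p["frame"].astype(int); print(arm.observe()["position"].round(4))
w=f.min(2)
for r in range(178,203,3): print(r,w[r,296:332].tolist())
e=[]
for r in range(181,198):
    row=w[r,296:332].astype(float); g=np.diff(row); j=10+np.argmin(g[10:]) # right edge: bright->dark
    e.append((296+j+.5,r))
e=np.array(e); print(e[:,0])
g=ground(p,e,.043); vx,vy,_,_=cv2.fitLine(g.astype(np.float32)*1000,cv2.DIST_HUBER,0,.01,.01).ravel(); print("yaw",np.degrees(np.arctan(vy/vx)))
E
```

```text
[0.4584 0.4147 0.2823]
178 [118, 121, 122, 118, 118, 112, 107, 113, 125, 135, 138, 140, 146, 151, 147, 150, 163, 186, 187, 190, 193, 195, 189, 190, 191, 198, 202, 194, 178, 164, 159, 160, 159, 159, 162, 160]
181 [117, 114, 105, 102, 100, 103, 123, 158, 173, 174, 175, 173, 174, 173, 174, 193, 219, 226, 224, 223, 223, 223, 222, 225, 224, 224, 223, 215, 185, 161, 157, 157, 158, 154, 158, 155]
184 [102, 100, 101, 99, 98, 101, 117, 148, 173, 173, 173, 172, 176, 172, 171, 172, 187, 211, 223, 223, 223, 223, 221, 223, 224, 223, 223, 225, 207, 164, 152, 155, 156, 155, 154, 152]
187 [99, 101, 102, 101, 102, 102, 114, 146, 173, 175, 174, 173, 173, 172, 172, 175, 192, 221, 224, 224, 222, 222, 224, 223, 222, 223, 224, 224, 209, 172, 156, 154, 156, 155, 156, 152]
190 [106, 105, 101, 105, 104, 101, 102, 135, 170, 175, 174, 172, 174, 174, 174, 187, 206, 223, 223, 223, 224, 222, 222, 222, 223, 221, 222, 224, 215, 181, 158, 157, 156, 156, 154, 153]
193 [102, 107, 104, 104, 105, 103, 104, 131, 166, 173, 171, 172, 172, 174, 175, 172, 176, 198, 221, 227, 226, 225, 223, 223, 222, 223, 223, 223, 210, 175, 158, 156, 157, 157, 158, 155]
196 [102, 99, 101, 99, 102, 101, 101, 131, 186, 222, 215, 186, 155, 133, 96, 62, 44, 33, 23, 28, 28, 53, 82, 123, 170, 204, 227, 225, 215, 184, 154, 150, 156, 157, 157, 156]
199 [119, 107, 102, 101, 98, 98, 99, 131, 182, 203, 152, 70, 20, 8, 13, 19, 19, 14, 16, 15, 24, 18, 19, 17, 7, 37, 92, 161, 204, 203, 163, 154, 153, 160, 156, 157]
202 [139, 137, 132, 112, 102, 101, 103, 109, 105, 79, 30, 7, 12, 15, 20, 22, 19, 23, 25, 27, 18, 16, 20, 22, 21, 21, 18, 36, 95, 144, 161, 158, 157, 159, 157, 158]
[323.5 323.5 324.5 324.5 324.5 324.5 324.5 324.5 324.5 324.5 324.5 324.5
 324.5 324.5 325.5 309.5 307.5]
yaw -24.169806
```

Request:
carry_out:
  claw: [6, 6, 6, 6, 6, 6]
  delta_pos:
    - [-0.05, -0.3, 3]
    - [0, 0, 4]
    - [0, 0, 3]
    - [0, 0, 0]
    - [0, 0, 0]
    - [0, 0, 0]
  angular:
    - [0, 0, 0]
    - [0, 0, 0]
    - [0, 0, 0]
    - [0, 0, 0]
    - [0, 0, 0]
    - [0, 0, 0]

```text
clock: 34.2
position: [0.4577, 0.4124, 0.1831]
ee_rot: [0.732, 3.054, 0.005]
force: [-0.5, 0.2, 0.3]
width: 0.654
gripper_force: 0.0
```

```bash
python3 - <<'E'
from h import *
p=snap("wrist"); handle(p)
go(.4573,.412,.072,2.67)
E
```

```text
red [300, 220, 35, 48, 1239] [316.9 244.4] [(0.085, [0.4605, 0.4101]), (0.1, [0.456, 0.4124]), (0.113, [0.4522, 0.4143])]
origin 0.56 [319.  215.9] [0.4613 0.4119]
t 34.3 pos [0.4577 0.4122 0.1828] yaw 2.671 tilt 0.17 w 0.65 gf 0.0 shift cm [ 0.04 -0.06 11.08] turn 0.001
```

Request:
carry_out:
  claw: [6, 6, 6, 6, 6, 6, 1.5, 1.5, 1.5, 1.5, 1.5, 1.5, 1.5, 1.5]
  delta_pos:
    - [0, 0, 3]
    - [0, 0, 3]
    - [0, 0, 3]
    - [0, 0, 2]
    - [0, 0, 0]
    - [0, 0, 0]
    - [0, 0, 0]
    - [0, 0, 0]
    - [0, 0, 0]
    - [0, 0, 0]
    - [0, 0, 0]
    - [0, 0, 0]
    - [0, 0, 0]
    - [0, 0, 0]
  angular:
    - [0, 0, 0]
    - [0, 0, 0]
    - [0, 0, 0]
    - [0, 0, 0]
    - [0, 0, 0]
    - [0, 0, 0]
    - [0, 0, 0]
    - [0, 0, 0]
    - [0, 0, 0]
    - [0, 0, 0]
    - [0, 0, 0]
    - [0, 0, 0]
    - [0, 0, 0]
    - [0, 0, 0]
  force: 20

```text
clock: 35.7
position: [0.4573, 0.4113, 0.0709]
ee_rot: [0.733, 3.055, 0.001]
force: [-0.2, -0.2, 2.7]
width: 0.271
gripper_force: 20.0
```

Request:
carry_out:
  claw: [1.5, 1.5, 1.5, 1.5, 1.5, 1.5, 1.5, 1.5, 1.5, 1.5, 1.5, 1.5, 1.5]
  delta_pos:
    - [0, 0, -1]
    - [0, 0, -4]
    - [0, 0, -4]
    - [0, 0, -4]
    - [0, 0, -4]
    - [0, 0, -4]
    - [0, 0, -4]
    - [0, 0, -4]
    - [0, 0, -4]
    - [0, 0, -4]
    - [0, 0, -4]
    - [0, 0, -2]
    - [0, 0, 0]
  angular:
    - [0, 0, 0]
    - [0, 0, 0]
    - [0, 0, 0]
    - [0, 0, 0]
    - [0, 0, 0]
    - [0, 0, 0]
    - [0, 0, 0]
    - [0, 0, 0]
    - [0, 0, 0]
    - [0, 0, 0]
    - [0, 0, 0]
    - [0, 0, 0]
    - [0, 0, 0]

```text
clock: 37.0
position: [0.4564, 0.4119, 0.5041]
ee_rot: [0.731, 3.054, 0.007]
force: [0.4, 0.4, -2.1]
width: 0.263
gripper_force: 20.0
```

```bash
python3 - <<'E'
from h import *
go(.6683,-.0007,.5,3.155)
s=arm.observe();print(s["joints"].round(2),s["force"].round(1))
E
```

```text
t 37.0 pos [0.4564 0.4119 0.5041] yaw 2.672 tilt 0.25 w 0.263 gf 20.0 shift cm [-37.58 -27.2    0.29] turn -0.483
[-0.32  0.48 -0.97  0.98  0.41  1.84 -0.01] [ 0.4  0.4 -2.1]
```

Request:
carry_out:
  claw: [1.5, 1.5, 1.5, 1.5, 1.5, 1.5, 1.5, 1.5, 1.5, 1.5, 1.5, 1.5, 1.5, 1.5, 1.5, 1.5, 1.5, 1.5, 1.5]
  delta_pos:
    - [-3.13, -2.27, 0]
    - [-3.13, -2.27, 0]
    - [-3.13, -2.27, 0]
    - [-3.13, -2.27, 0]
    - [-3.13, -2.27, 0]
    - [-3.13, -2.27, 0]
    - [-3.13, -2.27, 0]
    - [-3.13, -2.27, 0]
    - [-3.13, -2.27, 0]
    - [-3.13, -2.27, 0]
    - [-3.13, -2.27, 0]
    - [-3.13, -2.27, 0]
    - [0, 0, 0]
    - [0, 0, 0]
    - [0, 0, 0]
    - [0, 0, 0]
    - [0, 0, 0]
    - [0, 0, 0]
    - [0, 0, 0]
  angular:
    - [0, 0, 0]
    - [0, 0, 0]
    - [0, 0, 0]
    - [0, 0, 0]
    - [0, 0, 0]
    - [0, 0, 0]
    - [0, 0, 0]
    - [0, 0, 0]
    - [0, 0, 0]
    - [0, 0, 0]
    - [0, 0, 0]
    - [0, 0, 0]
    - [0, 0, -0.13]
    - [0, 0, -0.12]
    - [0, 0, -0.12]
    - [0, 0, -0.113]
    - [0, 0, 0]
    - [0, 0, 0]
    - [0, 0, 0]

```text
clock: 38.9
position: [0.6682, -0.0021, 0.5004]
ee_rot: [0.015, -3.141, 0.0]
force: [-0.4, -0.3, -1.1]
width: 0.265
gripper_force: 20.0
```

Request:
carry_out:
  claw: [1.5, 1.5, 1.5, 1.5, 1.5, 1.5, 1.5, 1.5, 1.5, 1.5, 1.5, 1.5]
  delta_pos:
    - [0, 0, 4]
    - [0, 0, 4]
    - [0, 0, 4]
    - [0, 0, 4]
    - [0, 0, 4]
    - [0, 0, 4]
    - [0, 0, 4]
    - [0, 0, 4]
    - [0, 0, 3]
    - [0, 0, 0]
    - [0, 0, 0]
    - [0, 0, 0]
  angular:
    - [0, 0, 0]
    - [0, 0, 0]
    - [0, 0, 0]
    - [0, 0, 0]
    - [0, 0, 0]
    - [0, 0, 0]
    - [0, 0, 0]
    - [0, 0, 0]
    - [0, 0, 0]
    - [0, 0, 0]
    - [0, 0, 0]
    - [0, 0, 0]

```text
clock: 40.1
position: [0.6695, -0.0014, 0.1531]
ee_rot: [-0.018, 3.139, 0.001]
force: [-0.1, 0.9, -0.7]
width: 0.262
gripper_force: 20.0
```

```bash
python3 - <<'E'
from h import *
go(.6683,-.0007,.09,3.155)
s=arm.observe();print(s["joints"].round(2),s["force"].round(1))
p=snap("wrist","w14")
for r in rect(p,"date_stamp",.12)+rect(p,"ink_pad"): print(*r)
a=p["frame"][:,:,::-1]
q=snap("top")["frame"][150:250,340:440,::-1]
cv2.imwrite("pics/w14c.png",np.hstack([cv2.resize(a[100:340,200:440],(480,480),interpolation=2),cv2.resize(q,(300,480),interpolation=2)]))
E
```

```text
t 40.1 pos [ 0.6695 -0.0014  0.1531] yaw -3.13 tilt 0.18 w 0.262 gf 20.0 shift cm [0.14 0.07 6.31] turn -6.285
[ 0.47  0.76 -0.96  1.49  0.64  1.23  1.01] [-0.1  0.9 -0.7]
date_stamp 0.81 px [320.5, 282.7] c 671.9 -1.3 wh 35.6 72.3 yaw 0.6
ink_pad 0.74 px [319.5, 199.2] c 667.9 -0.5 wh 72.4 110.0 yaw 3.6
```

View pics/w14c.png

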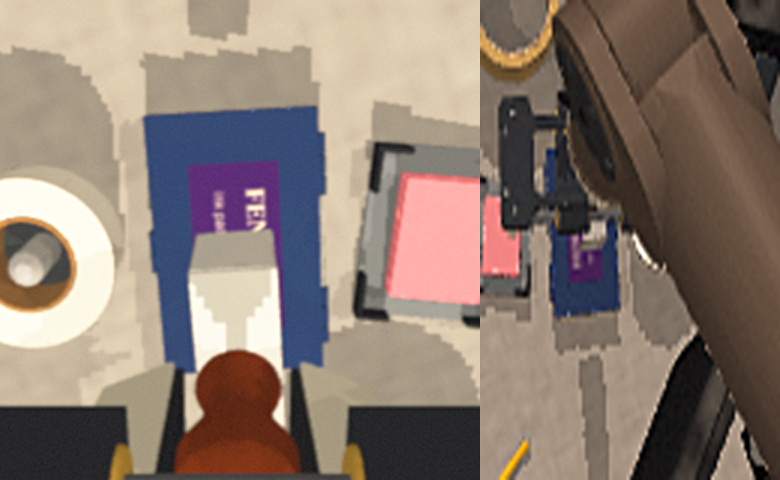

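The stamp hangs centred, its foot parallel with the pad's edges. I'm lowering it.

Request:
carry_out:
  claw: [1.5, 1.5, 1.5, 1.5, 1.5, 1.5, 1.5]
  delta_pos:
    - [0.14, 0, 2]
    - [0, 0, 2]
    - [0, 0, 1]
    - [0, 0, 0.8]
    - [0, 0, 0]
    - [0, 0, 0]
    - [0, 0, 0]
  angular:
    - [0, 0, 0]
    - [0, 0, 0]
    - [0, 0, 0]
    - [0, 0, 0]
    - [0, 0, 0]
    - [0, 0, 0]
    - [0, 0, 0]

```text
clock: 41.0
position: [0.6675, -0.0018, 0.0937]
ee_rot: [-0.019, 3.14, 0.0]
force: [0.3, 0.7, -0.9]
width: 0.262
gripper_force: 20.0
```

```bash
python3 - <<'E'
from h import *
go(.6683,-.0005,.0885,3.155)
print(arm.observe()["force"].round(1))
E
```

```text
t 41.0 pos [ 0.6675 -0.0018  0.0937] yaw -3.129 tilt 0.08 w 0.262 gf 20.0 shift cm [-0.08  0.13  0.52] turn -6.284
[ 0.3  0.7 -0.9]
```

Request:
carry_out:
  claw: [1.5, 1.5, 1.5, 1.5, 1.5]
  delta_pos:
    - [-0.05, 0.1, 0.2]
    - [0, 0, 0.2]
    - [0, 0, 0.1]
    - [0, 0, 0]
    - [0, 0, 0]
  angular:
    - [0, 0, 0]
    - [0, 0, 0]
    - [0, 0, 0]
    - [0, 0, 0]
    - [0, 0, 0]

```text
clock: 41.5
position: [0.6675, -0.001, 0.0878]
ee_rot: [-0.019, 3.141, -0.0]
force: [-0.2, -0.2, 0.8]
width: 0.262
gripper_force: 20.0
```

Request:
carry_out:
  claw: [5, 5, 5, 5, 5, 5, 5, 5, 5, 5, 5, 5, 5]
  delta_pos:
    - [0, 0, 0]
    - [0, 0, 0]
    - [0, 0, 0]
    - [0, 0, 0]
    - [0, 0, -2]
    - [0, 0, -4]
    - [0, 0, -4]
    - [0, 0, -4]
    - [0, 0, -4]
    - [0, 0, -4]
    - [0, 0, -4]
    - [0, 0, 0]
    - [0, 0, 0]
  angular:
    - [0, 0, 0]
    - [0, 0, 0]
    - [0, 0, 0]
    - [0, 0, 0]
    - [0, 0, 0]
    - [0, 0, 0]
    - [0, 0, 0]
    - [0, 0, 0]
    - [0, 0, 0]
    - [0, 0, 0]
    - [0, 0, 0]
    - [0, 0, 0]
    - [0, 0, 0]

```text
clock: 42.8
position: [0.6677, -0.0006, 0.3487]
ee_rot: [-0.019, 3.14, 0.0]
force: [-0.0, 0.1, -0.9]
width: 0.544
gripper_force: 0.0
```

```bash
python3 - <<'E'
from h import *
s=arm.observe();print(s["clock"],s["position"].round(3),s["force"].round(1))
p=snap("wrist","w15"); handle(p)
for l,z in dict(date_stamp=.06,ink_pad=.017,note_pad=.017,note_holder=.006,eraser=.016,eraser_tray=.006,label_roll=.035).items():
    for r in rect(p,l,z)[:1]: print(*r)
cv2.imwrite("pics/w15c.png",cv2.resize(p["frame"][60:300,200:520,::-1],None,fx=2.5,fy=2.5,interpolation=2))
E
```

```text
42.8 [ 0.668 -0.001  0.349] [-0.   0.1 -0.9]
red [308, 187, 22, 27, 452] [318.4 200.5] [(0.085, [0.6733, -0.0003]), (0.1, [0.6702, -0.0003]), (0.113, [0.6675, -0.0004])]
origin 0.27 [315.5 182.2] [ 0.6657 -0.0041]
date_stamp 0.75 px [320.2, 192.5] c 666.8 -0.3 wh 25.6 57.2 yaw 1.1
ink_pad 0.92 px [326.8, 177.9] c 667.7 0.3 wh 71.2 109.1 yaw 2.4
note_pad 0.96 px [384.5, 184.3] c 664.3 82.9 wh 40.4 51.9 yaw -3.5
note_holder 0.96 px [365.2, 180.6] c 666.2 84.3 wh 64.8 76.5 yaw -3.9
eraser 0.76 px [445.5, 184.3] c 666.0 167.5 wh 26.2 52.0 yaw 1.8
eraser_tray 0.81 px [434.9, 188.9] c 670.9 169.5 wh 51.1 80.0 yaw 1.9
label_roll 0.71 px [251.7, 193.2] c 669.9 -80.2 wh 67.0 72.1 yaw 133.6
```

```bash
python3 -c "
from cell import arm
print(arm.sign_off())"
```

```text
the job is handed in; nothing more can be done
None
```

The job is handed in at about 43 s: the note pad, eraser, label roll and date stamp are each placed where they belong, released and at rest, though the stamp's final position I checked only by measurement because my picture views were used up.

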